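# Refill the insect lamp and set its blank knob by clicks

## Robot

A 6-joint arm with a two-finger parallel gripper is mounted at the origin on the work surface. World frame = base frame: x ahead of the robot, y to its left, z up, the work surface at z = 0. Lengths are in m, angles in rad, forces in N, time in s.
With the tool pointing down it reaches from about 0.375 to 0.975 m from the base axis. Payload 3.8 kg.
Tool frame: the origin (TCP) lies at the very end of the fingers, on their centre line; the grasp point (between the pads) lies 19 mm behind it; z points along the fingers, y is the line along which they close (so a half turn about z gives the same grasp; the last joint's range is limited). The gripper opens to 85 mm and grips with 20 to 120 N. Pads are 22 mm wide; open, the fingers measure 114 mm over their backs; the gripper's body (76 mm by 85 mm) begins 54 mm behind the grasp point. The pads swing forward as they close: fully open they stand 13 mm farther back than shut.
Start: joints at [-1.173, 0.264, 1.604, -0, 1.274, -0.037], TCP at [0.284, -0.612, 0.231] pointing down, gripper open.
Joint ranges: [-2.63, 2.63], [-0.94, 2.18], [0.31, 2.57], [-1.31, 4.45], [0, 2.66], [-2.55, 2.55]. Speed limits (rad/s): [2.57, 2.57, 3.14, 3.14, 3.14, 3.14].

## Interface

Orientations are given as a rotation vector (axis times angle).
In Python, from bench import bot, imaging gives the robot as it stands. The module is installed in compiled form; this text tells all that it offers.
- The arm moves only by the tool carry_out, never from a script. Its argument "moves" is a list of rows, each a list of 3 entries, a list of its own where there are three numbers: the opening, from -1 (shut) to 1 (fully open), then the shift along the tool's x, y, z as a fraction of full scale, then the turn about the tool's z as a fraction of full scale. A call has 1 to 10 rows; each row is the pose to reach, as a shift and turn from the pose commanded when the call began, along the tool's axes at that moment; what a row does not reach only later rows make up. Full scale, the value 1, is 250 mm for a shift and 1.5 rad for a turn. A row lasts 1/10 s, in which the tool goes at most 50 mm and 8.59 degrees, less where a joint would pass 70% of its speed; a pose out of reach is approached as far as the arm can. A call with a number of a shift or a turn outside -1 to 1 is refused whole. A call with a gripper value outside its range is refused whole. The fingers move at their own pace and stop on an object; "force" is the grip in N (left out, the last holds). Time passes only in rows, so rows that repeat a pose let the fingers close. It gives the time, the measured TCP pose, the force, the opening and the grip force at its end, in the units of the state.
- bot.state(): the state, without advancing time (a new reading comes with each control period).
- imaging.read_camera(name): name is "scene" or "top"; returns the picture (384x512x3 uint8, red, green, blue); there is no depth.
- imaging.get_calibration(name): a dict with "mtx" (3x3 intrinsics, pixels), "R" (3x3) and "t" (3): a world point X has camera coordinates R X + t. Camera axes: x right, y down, z forward; pixel columns grow to the right and rows downward; lengths in m; the calibration is good to about 2 mm. A picture is of the moment at which its call begins. get_calibration takes no time and is no camera call.
- bot.job_done(): hands the job in; it is judged then, once.
The state is a dict: "t": time; "joint_pos": joint angles; "qvel": joint speeds; "effort": joint torques, N m; "tool_pos": TCP position; "orientation": TCP orientation; "wrist_force": force on the tool from outside, world axes, zero at the start; "ft_torque": the same for the moment, N m; "finger_gap": finger opening in m; "finger_force": force on a finger pad.
Only numpy, scipy, OpenCV 4.12 (cv2) and the standard library are available. Lean on these libraries where they do the work, as an engineer would, in place of code of your own. Each camera call takes 0.05 s, during which the arm holds its last target. There are 200 camera calls.

## Task

First switch the insect lamp off by turning its blank knob anticlockwise all the way to the end stop. With it off, put every repellent stick that lies on the bench end-down into the lamp's sloping slots, one per slot and right down to the bottom, then turn the knob clockwise exactly four clicks from the stop. Leave the ashtray, the incense holder and the reading stand where they are.

Things in the scene. Friction and masses are not known exactly. Their poses are not given: they have to be found in the camera images.
- lamp: the grey plastic insect lamp, fixed to the bench; origin on the bench, z up, x points from its housing to its slotted rack. Housing: from x = -145 to -5 mm, 210 mm wide in y, 65 mm high. A guarded lamp tube lies on top of the housing along x, at y = 42 to 78 mm, x = -131 to -19 mm, up to 100 mm above the bench. Its place and yaw vary
- rack: the lamp's refill rack, rigid with the lamp, four slots in a row, leaning 45 degrees: z runs up and out along the slots, 45 degrees between up and the lamp's +x; y is the lamp's y, along the row; x points 45 degrees down towards the lamp's +x. Origin: middle of the row at the slots' bottoms, 30 mm above the bench and 30 mm along the lamp's x. A seated stick's centre is at z = 70 mm
- rack_mouth (a point): middle of the row at the slots' mouths, at z = 80 mm in the rack's frame. Slots: 28 x 28 mm wide, 80 mm deep, square to the rack's x and y, centred at y = -75, -25, 25 and 75 mm, 22 mm of solid wall between them, 5 mm walls along the row (outsides at x = -19 and 19 mm). 60 mm of a seated stick stands out
- knob (a joint): turn of the blank round black knob on the lamp's housing, rad: 0 at the anticlockwise end stop (off), growing clockwise seen from above to 2.62 at the other stop. It clicks into a detent every 0.524 rad (30 degrees): 0, 0.524, 1.047, 1.571, 2.094 (four clicks), 2.618, and springs into the nearest when let go; about 0.1 N m moves it on
- knob_grip (a point): point on the upright axis of the knob at the height to grip it, 91 mm above the bench, at (-85, -45) mm in the lamp's frame. The knob is 48 mm across, fluted, unmarked, from 69 to 105 mm above the bench; the housing's top is at 65 mm
- stick0: repellent refill stick, a plain white square bar 140 x 20 x 20 mm, about 45 g, lying flat on the bench at the start; both ends alike; origin at its centre, x along its length. Three or all of the four sticks are present (None if absent)
- stick1: repellent refill stick, a plain white square bar 140 x 20 x 20 mm, about 45 g, lying flat on the bench at the start; both ends alike; origin at its centre, x along its length. Three or all of the four sticks are present (None if absent)
- stick2: repellent refill stick, a plain white square bar 140 x 20 x 20 mm, about 45 g, lying flat on the bench at the start; both ends alike; origin at its centre, x along its length. Three or all of the four sticks are present (None if absent)
- stick3: repellent refill stick, a plain white square bar 140 x 20 x 20 mm, about 45 g, lying flat on the bench at the start; both ends alike; origin at its centre, x along its length. Three or all of the four sticks are present (None if absent)
- ashtray: bystander: round glass ashtray, 110 mm across, 30 mm high, loose; origin under its middle
- incense_pipe: bystander: wooden pipe-style incense holder, a bar 36 x 250 x 28 mm lying along its y, loose; origin under its middle
- reading_stand: bystander: folded aluminium reading stand lying flat, 160 x 220 x 18 mm, loose; origin under its middle
There are look-alikes about, which are no part of the job. Leave any pink or purple look-alike of the stick3 alone.

How it is judged:
By the outcome, as a careful person would: the job done as asked, in the order asked, and still so for the second after the job is handed in, with the robot touching nothing.
Of stick0, stick1, stick2, stick3 only 3 to 4 are there at a start; the rules pass over those that are not, and their reading is None.
At some moment in a run one of stick0, stick1, stick2, stick3 may be knocked a few centimetres aside while the robot is not near it.
Once in a run the grip may slacken for a moment while it holds something.
It also fails if it takes over 210 s, if anything falls off the work surface, if the arm or the gripper's body presses on something with over 40 N, if the wrist force passes 120 N, or if a joint passes its speed limit or range.

## Working session

There is one attempt and no reset: what is moved stays moved. The work goes in short steps, Python scripts to look and compute and a tool call to move; the robot and the scene stay as the last step left them, time stands still between calls to the robot, and variables do not carry over. Pictures are saved under pics/ and viewed, at most 14 in all, crops included, and the job is handed in when it is done.

Besides the shell and the picture viewer there is one more tool, called after "Request:" by a JSON object that holds its "api" and its "payload". carry_out: Moves the arm, as the interface text tells. Shift numbers are shares of 250 mm and turn numbers shares of 1.5 rad, none past 1 either way. Its arguments: {"type":"object","properties":{"moves":{"type":"array"},"force":{"type":"number"}},"required":["moves"]}

```bash
mkdir -p pics
python3 - <<'E'
from bench import bot, imaging
import cv2
for n in ("scene","top"):
    im=imaging.read_camera(n); cv2.imwrite(f"pics/{n}0.png",im[:,:,::-1])
    c=imaging.get_calibration(n); print(n,c)
print(bot.state())
E
```

```text
scene {'mtx': array([[423.61994076,   0.        , 251.07102451],
       [  0.        , 423.61994076, 191.40572864],
       [  0.        ,   0.        ,   1.        ]]), 'R': array([[-0.66744451,  0.74457809, -0.01101349],
       [ 0.64042957,  0.56641305, -0.51867738],
       [-0.37995763, -0.35324173, -0.8548991 ]]), 't': array([ 0.46863519, -0.21917799,  1.64205583])}
top {'mtx': array([[375.22901763,   0.        , 248.88906281],
       [  0.        , 375.22901763, 197.60777173],
       [  0.        ,   0.        ,   1.        ]]), 'R': array([[ 0.00736278, -0.99994837,  0.00700278],
       [-0.98546788, -0.00844425, -0.16965186],
       [ 0.16970223, -0.00565191, -0.98547918]]), 't': array([-0.12089637,  0.55627375,  1.08563595])}
{'t': 0.1, 'joint_pos': array([-1.17288187e+00,  2.64665231e-01,  1.60525267e+00,  1.52233551e-05,
        1.27369435e+00, -3.68693493e-02]), 'qvel': array([-0.00137393, -0.0018002 , -0.00215475,  0.0005073 , -0.00026548,
       -0.00153341]), 'effort': array([ 8.45280229e-04, -5.16703856e+01, -3.68591487e+01, -1.14122770e-05,
        6.28323483e-03,  4.13346959e-05]), 'tool_pos': array([ 0.28408377, -0.61157588,  0.23008678]), 'orientation': array([-3.06570881e+00, -6.77154224e-01,  5.46745927e-04]), 'wrist_force': array([ 0.32180476,  0.43932741, -0.29675172]), 'ft_torque': array([-0.06649295, -0.03524634,  0.03017878]), 'finger_force': 0.0, 'finger_gap': 0.08560886549081045}
```

View pics/top0.png

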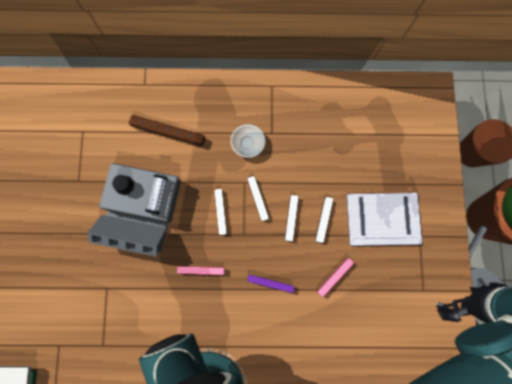

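View pics/scene0.png

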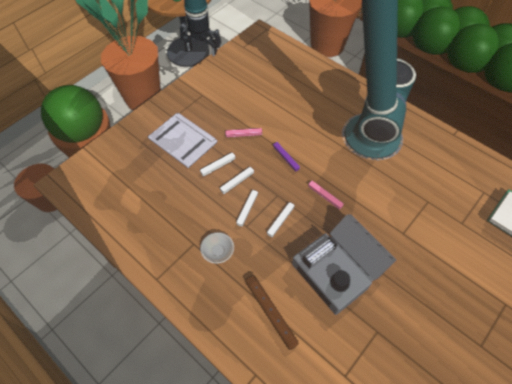

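Top view: four white sticks at (221,212), (259,199), (293,218) and (325,220). The lamp is at (140,210) with its knob at (123,184) and its rack towards the robot. The pink and purple decoys are at (200,271), (271,284) and (336,277). Next I'll measure.

```bash
cat > h.py <<'E'
import numpy as np, cv2
from bench import bot, imaging
from scipy.spatial.transform import Rotation as Ro
def cast(n,uv,z):
    c=imaging.get_calibration(n); uv=np.atleast_2d(uv).astype(float)
    d=np.c_[uv,np.ones(len(uv))]@np.linalg.inv(c['mtx']).T@c['R']; o=-c['R'].T@c['t']
    return (o+d*((z-o[2])/d[:,2])[:,None])
def proj(n,X):
    c=imaging.get_calibration(n); p=(np.atleast_2d(X)@c['R'].T+c['t'])@c['mtx'].T
    return p[:,:2]/p[:,2:]
def sticks(im,n='top',z=0.02):
    hsv=cv2.cvtColor(im,cv2.COLOR_RGB2HSV)
    m=((hsv[...,1]<50)&(hsv[...,2]>170)).astype(np.uint8)
    out=[]
    for c in cv2.findContours(m,cv2.RETR_EXTERNAL,cv2.CHAIN_APPROX_NONE)[0]:
        if cv2.contourArea(c)<60: continue
        P=cast(n,c[:,0],z)[:,:2]*1000
        (x,y),(w,h),a=cv2.minAreaRect(P.astype(np.float32))
        if w<h: w,h,a=h,w,a+90
        out.append((round(x),round(y),round(w),round(h),round((a+90)%180-90,1)))
    return out
def tool():
    s=bot.state(); return s, Ro.from_rotvec(s['orientation'])
E
python3 - <<'E'
from h import *
im=imaging.read_camera('top')
for s in sticks(im): print(s)
cv2.imwrite('pics/lamp.png',cv2.resize(im[150:265,75:195,::-1],None,fx=5,fy=5,interpolation=cv2.INTER_CUBIC))
hsv=cv2.cvtColor(im,cv2.COLOR_RGB2HSV)
m=(hsv[...,2]<45).astype(np.uint8); m[:, :75]=0; m[:150]=0; m[265:]=0; m[:,195:]=0
for c in cv2.findContours(m,0,1)[0]:
    if cv2.contourArea(c)>50: print(cv2.minEnclosingCircle(c), cv2.contourArea(c))
s,R=tool(); print(R.as_matrix().round(3), s['t'])
E
```

```text
(42, 552, 78, 40, -89.7)
(498, -348, 143, 25, -14.0)
(502, -247, 142, 24, -7.8)
(501, -531, 221, 157, -88.4)
(519, -28, 141, 23, 7.1)
(574, 176, 100, 26, -11.1)
(562, -143, 142, 24, 18.3)
(757, -118, 103, 82, 48.9)
((173.5, 201.0), 20.500099182128906) 57.0
((124.54545593261719, 185.09091186523438), 9.001935958862305) 207.0
[[ 0.907  0.421 -0.001]
 [ 0.421 -0.907  0.002]
 [ 0.    -0.002 -1.   ]] 0.15
```

View pics/lamp.png

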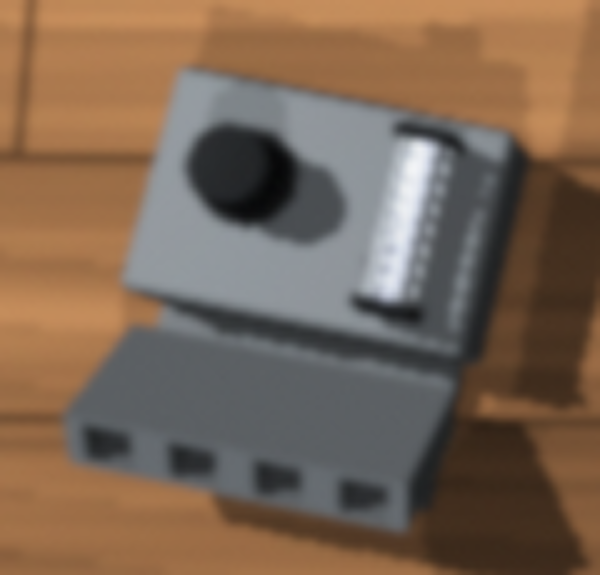

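Run:
```python
from h import *
f=lambda p:np.array(p)/5+[75-.4,150-.4]
C=cast('top',f([(182,68),(123,288),(512,130),(462,358)]),.065)[:,:2]*1000
K=cast('top',f([(232,172)]),.105)[0]*1000
M=cast('top',f([(107,443),(192,462),(277,480),(362,496)]),.0866)[:,:2]*1000
print(C.round(),K.round(),M.round())
# Procrustes fit with known lamp coords
L=np.array([(-145,-105),(-5,-105),(-145,105),(-85,-45)]+[(86.6,y) for y in(-75,-25,25,75)],float)
W=np.vstack([C[:3],K[None,:2],M]); 
l=L-L.mean(0); w=W-W.mean(0)
a=np.arctan2((l[:,0]*w[:,1]-l[:,1]*w[:,0]).sum(),(l*w).sum())
r=np.array([[np.cos(a),-np.sin(a)],[np.sin(a),np.cos(a)]]); o=W.mean(0)-r@L.mean(0)
print(np.degrees(a),o,(L@r.T+o-W).round(1))
print('knob',r@[-85,-45]+o)
# check in scene
im=cv2.cvtColor(imaging.read_camera('scene'),cv2.COLOR_RGB2BGR)
for (x,y),z in zip(L,[65]*3+[105]+[86.6]*4):
    u=proj('scene',np.append(r@[x,y]+o,z)/1000)[0]
    cv2.circle(im,tuple(int(round(q*8)) for q in u),8,(0,0,255),1,cv2.LINE_AA,3)
cv2.imwrite('pics/lamp_s.png',cv2.resize(im[200:320,280:405],None,fx=5,fy=5,interpolation=cv2.INTER_CUBIC)[:600])
```

```text
[[656. 300.]
 [522. 326.]
 [619. 100.]
 [482. 124.]] [584. 252. 105.] [[429. 319.]
 [419. 270.]
 [409. 221.]
 [400. 172.]]
168.6067187187795 [496.99587177 227.58645712] [[ 3.9  1.8]
 [ 0.9  4. ]
 [-1.1 -3.9]
 [ 5.2  2.7]
 [-2.3 -1.2]
 [-1.8 -1. ]
 [-1.8 -1.1]
 [-3.1 -1.3]]
knob [589.21029867 254.90859964]
```

View pics/lamp_s.png

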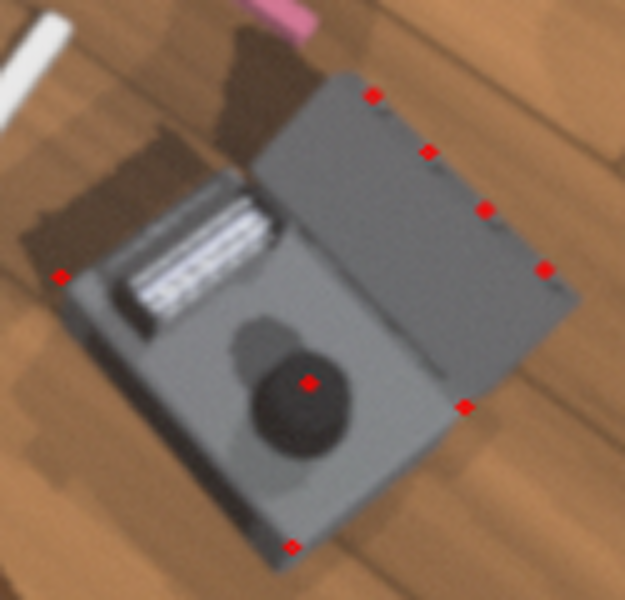

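Run:
```python
from h import *
from scipy.optimize import least_squares
ft=lambda p:np.array(p)/5+[74.6,149.6]; fs=lambda p:np.array(p)/5+[279.6,199.6]
T=ft([(182,68),(123,288),(512,130),(232,172),(107,443),(192,462),(277,480),(362,496)])
LT=[(-145,-105,65),(-5,-105,65),(-145,105,65),(-85,-45,105)]+[(86.6,y,86.6) for y in(-75,-25,25,75)]
S=fs([(303,390),(288,552),(72,285),(468,405)]); LS=[(-85,-45,105),(-145,-105,65),(-145,105,65),(-5,-105,65)]
def W(p,L):
    c,s=np.cos(p[2]),np.sin(p[2]); L=np.array(L)/1000
    return np.c_[c*L[:,0]-s*L[:,1]+p[0],s*L[:,0]+c*L[:,1]+p[1],L[:,2]]
res=lambda p:np.r_[(proj('top',W(p,LT))-T).ravel(),(proj('scene',W(p,LS))-S).ravel()]
q=least_squares(res,[.497,.2276,2.94],loss='soft_l1').x
print(q,np.degrees(q[2]),res(q).reshape(-1,2).round(1))
print(W(q,[(-85,-45,91)])); s,R=tool(); print(R.as_matrix().T@(W(q,[(-85,-45,72)])[0]-s['tool_pos'])*1000)
```

```text
[0.49826359 0.22832802 2.94437178] 168.7000763187489 [[-0.8 -1.6]
 [-1.6 -0.7]
 [ 1.  -0.1]
 [-1.1 -2.2]
 [ 0.2  0.4]
 [ 0.1  0.2]
 [ 0.2  0.2]
 [ 0.2  0.6]
 [ 1.2 -0.8]
 [ 0.9 -0.6]
 [-2.3 -1.2]
 [-0.7  0.7]]
[[0.59043338 0.25580038 0.091     ]]
[ 643.24813608 -657.5920516   159.39336252]
```

Request:
{"api": "carry_out", "payload": {"moves": [[1,[1,-1,0],0],[1,[1,-1,0],0],[1,[1,-1,0],0],[1,[1,-1,0],0],[1,[1,-1,0],0],[1,[1,-1,0],0],[1,[1,-1,0],0],[1,[1,-1,0],0]], "force": 30}}

```text
t: 1.0
tool_pos: [0.4068, -0.2753, 0.2311]
orientation: [-3.064, -0.685, -0.002]
wrist_force: [0.8, -0.2, 0.1]
finger_gap: 0.0853
finger_force: 0.0
```

Request:
{"api": "carry_out", "payload": {"moves": [[1,[1,-1,0],0],[1,[1,-1,0],0],[1,[1,-1,0],0],[1,[1,-1,0],0],[1,[1,-1,0],0],[1,[1,-1,0],0],[1,[1,-1,0],0],[1,[1,-1,0],0]]}}

```text
t: 1.8
tool_pos: [0.5287, 0.0562, 0.2313]
orientation: [-3.064, -0.685, -0.002]
wrist_force: [-0.3, -0.2, -0.6]
finger_gap: 0.0851
finger_force: 0.0
```

Request:
{"api": "carry_out", "payload": {"moves": [[1,[0.57,-0.63,0.2],0],[1,[0.57,-0.63,0.2],0],[1,[0.57,-0.63,0.2],0],[1,[0.57,-0.63,0.2],0],[1,[0.57,-0.63,0.2],0],[1,[0.57,-0.63,0.2],0],[1,[0.57,-0.63,0.2],0]]}}

```text
t: 2.5
tool_pos: [0.59, 0.2533, 0.1809]
orientation: [3.066, 0.677, -0.002]
wrist_force: [-0.2, -0.3, 0.9]
finger_gap: 0.0853
finger_force: 0.0
```

Run:
```python
from h import *
s,R=tool(); print(s['tool_pos'],s['joint_pos'],s['t'],R.as_matrix().round(3))
print(R.as_matrix().T@([.589,.255,.072]-s['tool_pos'])*1000)
```

```text
[0.59003256 0.25332936 0.18092418] [ 3.67324831e-01  2.38075351e-01  1.73071894e+00 -1.12992176e-03
  1.17423920e+00  1.50372406e+00] 2.5 [[ 0.907  0.421 -0.001]
 [ 0.421 -0.907 -0.001]
 [-0.002  0.001 -1.   ]]
[-6.84848249e-02 -2.05282526e+00  1.08922522e+02]
```

Request:
{"api": "carry_out", "payload": {"moves": [[1,[0,-0.01,0.43],0],[1,[0,-0.01,0.43],0],[1,[0,-0.01,0.43],0],[-1,[0,-0.01,0.43],0],[-1,[0,-0.01,0.43],0],[-1,[0,-0.01,0.43],0],[-1,[0,-0.01,0.43],0],[-1,[0,-0.01,0.43],0],[-1,[0,-0.01,0.43],0]], "force": 30}}

```text
t: 3.4
tool_pos: [0.5917, 0.2574, 0.0777]
orientation: [3.067, 0.678, 0.01]
wrist_force: [-1.0, -2.7, 7.3]
finger_gap: 0.0467
finger_force: 31.3
```

Request:
{"api": "carry_out", "payload": {"moves": [[-1,[0,-0.008,-0.012],-0.1],[-1,[0,-0.008,-0.012],-0.2],[-1,[0,-0.008,-0.012],-0.3],[-1,[0,-0.008,-0.012],-0.4],[-1,[0,-0.008,-0.012],-0.5]]}}

```text
t: 3.9
tool_pos: [0.5907, 0.2581, 0.0779]
orientation: [2.598, 1.76, 0.006]
wrist_force: [4.8, -2.0, -5.4]
finger_gap: 0.0469
finger_force: 35.5
```

Run:
```python
from h import *
s,R=tool(); print(s['tool_pos'],s['joint_pos'],s['ft_torque'],s['wrist_force'],R.as_matrix().round(3))
```

```text
[0.59071875 0.25814585 0.07785624] [ 0.3745313   0.33552188  1.81154914 -0.00259905  0.98983027  0.7557927 ] [-0.44429961 -0.88043391 -0.10405712] [ 4.83300048 -1.98658507 -5.44906931] [[ 0.371  0.929  0.005]
 [ 0.929 -0.371 -0.   ]
 [ 0.002  0.005 -1.   ]]
```

Request:
{"api": "carry_out", "payload": {"moves": [[-1,[0,0,0.006],-0.1],[-1,[0,0,0.006],-0.2],[-1,[0,0,0.006],-0.3],[-1,[0,0,0.006],-0.4],[-1,[0,0,0.006],-0.5]]}}

```text
t: 4.4
tool_pos: [0.5896, 0.2582, 0.0778]
orientation: [1.773, 2.59, 0.002]
wrist_force: [-1.4, -4.1, 2.9]
finger_gap: 0.047
finger_force: 36.4
```

Run:
```python
from h import *
s,R=tool(); print(s['tool_pos'],s['joint_pos'],s['ft_torque'],s['wrist_force'],R.as_matrix().round(3))
```

```text
[0.58959988 0.25818599 0.07777493] [ 0.37498519  0.33520482  1.81214398 -0.00206402  0.99178429  0.00558992] [-0.74039993  0.23545026 -0.00546977] [-1.38363365 -4.12999093  2.92446157] [[-0.362  0.932  0.003]
 [ 0.932  0.362 -0.001]
 [-0.002  0.002 -1.   ]]
```

Request:
{"api": "carry_out", "payload": {"moves": [[-1,[0,0,0],-0.1],[-1,[0,0,0],-0.2],[-1,[0,0,0],-0.3],[-1,[0,0,0],-0.4],[-1,[0,0,0],-0.5]]}}

```text
t: 4.9
tool_pos: [0.5888, 0.2574, 0.0778]
orientation: [0.701, 3.061, -0.003]
wrist_force: [-2.4, -7.4, 6.4]
finger_gap: 0.0471
finger_force: 36.7
```

Run:
```python
from h import *
s,R=tool(); print(s['tool_pos'],s['joint_pos'],s['ft_torque'],s['wrist_force'],R.as_matrix().round(3))
```

```text
[0.58877855 0.25742884 0.07776496] [ 0.37469902  0.33472916  1.81280839 -0.00281614  0.99378204 -0.74418772] [-1.03511184  0.54263009 -0.16767073] [-2.43697895 -7.44363819  6.35863257] [[-0.9    0.435  0.001]
 [ 0.435  0.9   -0.002]
 [-0.002 -0.001 -1.   ]]
```

Request:
{"api": "carry_out", "payload": {"moves": [[-1,[0,0,0],-0.1],[-1,[0,0,0],-0.2],[-1,[0,0,0],-0.3]]}}

```text
t: 5.2
tool_pos: [0.5882, 0.2567, 0.0776]
orientation: [-0.002, -3.141, 0.005]
wrist_force: [-10.1, -8.4, 8.7]
finger_gap: 0.0471
finger_force: 37.1
```

Run:
```python
from h import *
s,R=tool(); print(s['tool_pos'],s['joint_pos'],s['ft_torque'],s['wrist_force'],R.as_matrix().round(3))
```

```text
[0.58815494 0.25671322 0.0776448 ] [ 0.37427489  0.33454677  1.81331098 -0.00338139  0.99537482 -1.1933943 ] [-1.56848343  1.90527949 -1.05465662] [-10.05793737  -8.42982843   8.7101912 ] [[-1.     0.001 -0.   ]
 [ 0.001  1.    -0.003]
 [ 0.    -0.003 -1.   ]]
```

Request:
{"api": "carry_out", "payload": {"moves": [[-1,[0,0,0],-0.1],[-1,[0,0,0],-0.2]]}}

```text
t: 5.4
tool_pos: [0.5878, 0.256, 0.0771]
orientation: [0.466, -3.105, 0.006]
wrist_force: [-2.5, -10.9, 3.2]
finger_gap: 0.0471
finger_force: 37.1
```

Run:
```python
from h import *
s,R=tool(); print(s['tool_pos'],s['joint_pos'],s['ft_torque'],s['wrist_force'],R.as_matrix().round(3))
```

```text
[0.58783613 0.25602754 0.0771071 ] [ 0.37372676  0.33477506  1.81413965 -0.00396591  0.9953046  -1.49254895] [-1.90648004  0.5534846  -1.03479931] [ -2.50713977 -10.91962443   3.21060188] [[-0.956 -0.293 -0.001]
 [-0.293  0.956 -0.004]
 [ 0.002 -0.004 -1.   ]]
```

Request:
{"api": "carry_out", "payload": {"moves": [[1,[0,0,0],-0.2],[1,[0,0,0],-0.2],[1,[0,0,0],-0.2],[1,[0,0,-0.5],-0.15],[1,[0,0,-0.5],-0.1],[1,[0,0,-0.5],0],[1,[0,0,-0.5],0.1]]}}

```text
t: 6.1
tool_pos: [0.5921, 0.2607, 0.2084]
orientation: [-0.208, 3.122, 0.006]
wrist_force: [0.9, -0.6, -0.0]
finger_gap: 0.0855
finger_force: 0.0
```

Run:
```python
from h import *
im=imaging.read_camera('top')
for s in sticks(im): print(s)
cv2.imwrite('pics/t1.png',im[:,:,::-1])
s,R=tool(); print(s['tool_pos'],s['joint_pos'],R.as_matrix().round(3),s['t'])
g=np.array([519,-28,0])/1000-.045*np.array([np.cos(np.radians(7.1)),np.sin(np.radians(7.1)),0])
print(g,R.as_matrix().T@(g-s['tool_pos'])*1000)
```

```text
(501, 591, 116, 23, -67.2)
(497, -348, 143, 25, -14.1)
(502, -247, 142, 24, -7.6)
(502, -531, 221, 159, -88.4)
(520, -27, 138, 23, 6.7)
(578, 174, 90, 27, -8.2)
(562, -143, 142, 24, 18.3)
(747, -112, 103, 102, 0.6)
[0.59068359 0.2600907  0.20560094] [ 3.76115427e-01  2.19559550e-01  1.70643035e+00  1.41134346e-04
  1.20684811e+00 -1.32263191e+00] [[-0.992 -0.128  0.008]
 [-0.128  0.992  0.003]
 [-0.008  0.002 -1.   ]] 6.15
[ 0.47434506 -0.03356207  0.        ] [ 154.57449999 -276.88112114  203.67110416]
```

Request:
{"api": "carry_out", "payload": {"moves": [[0.2,[0.62,-1,0],0],[0.2,[0.62,-1,0],0],[0.2,[0.62,-1,0],0],[0.2,[0.62,-1,0],0],[0.2,[0.62,-1,0],0],[0.2,[0.62,-1,0],0],[0.2,[0.62,-1,0],0]], "force": 20}}

```text
t: 6.85
tool_pos: [0.4681, -0.0144, 0.2]
orientation: [0.217, -3.133, 0.002]
wrist_force: [0.5, 0.1, -0.1]
finger_gap: 0.0512
finger_force: 0.0
```

Request:
{"api": "carry_out", "payload": {"moves": [[0.2,[0,-0.11,0.6],0],[0.2,[0,-0.11,0.6],0],[0.2,[0,-0.11,0.6],0],[0.2,[0,-0.11,0.6],0],[0.2,[0,-0.11,0.6],0]]}}

```text
t: 7.35
tool_pos: [0.4735, -0.0372, 0.0495]
orientation: [0.224, -3.13, -0.002]
wrist_force: [0.7, 0.0, 0.4]
finger_gap: 0.0511
finger_force: 0.0
```

Run:
```python
from h import *
s,R=tool(); print(s['tool_pos'],s['finger_gap'],R.as_matrix().round(3),s['t'])
print(R.as_matrix().T@([.4743,-.0336,.004]-s['tool_pos'])*1000)
```

```text
[ 0.47345772 -0.03719467  0.04945787] 0.0511214835095389 [[-0.99  -0.143 -0.003]
 [-0.143  0.99   0.001]
 [ 0.003  0.001 -1.   ]] 7.35
[-1.49664133  3.37847819 45.45761927]
```

Request:
{"api": "carry_out", "payload": {"moves": [[0.2,[0,0.014,0.18],0],[0.2,[0,0.014,0.18],0],[-1,[0,0.014,0.18],0],[-1,[0,0.014,0.18],0],[-1,[0,0.014,0.18],0],[-1,[0,0.014,0.18],0],[-1,[0,0.014,0],0],[-1,[0,0.014,-0.2],0],[-1,[0,0.014,-0.2],0],[-1,[0,0.014,-0.2],0]], "force": 20}}

```text
t: 8.35
tool_pos: [0.4761, -0.0348, 0.1033]
orientation: [-0.224, 3.127, -0.002]
wrist_force: [0.2, -0.2, -1.1]
finger_gap: 0.0194
finger_force: 20.6
```

Run:
```python
from h import *
s,R=tool(); print(s['tool_pos'],s['ft_torque'],s['wrist_force'])
im=imaging.read_camera('scene'); u=proj('scene',s['tool_pos'])[0].astype(int); print(u)
a,b=max(u[1]-60,0),max(u[0]-60,0)
cv2.imwrite('pics/g1.png',cv2.resize(im[a:a+120,b:b+120,::-1],None,fx=4,fy=4))
```

```text
[ 0.47608274 -0.03477777  0.1033376 ] [0.03187778 0.08197693 0.03476108] [ 0.23825087 -0.20959622 -1.08718377]
[288 195]
```

View pics/g1.png

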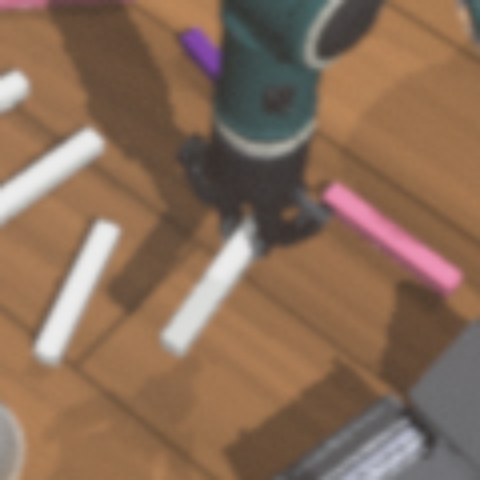

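```bash
cat >> h.py <<'E'
def tip(n,uv):
    "B end in plane through TCP spanned by -tool x and up: (s,h) mm from the stick pivot"
    s,R=tool(); A=R.as_matrix(); o=cast(n,uv,0)[0]; p=cast(n,uv,.3)[0]
    nrm=A[:,1]; k=nrm@(s['tool_pos']-o)/(nrm@(p-o)); X=o+k*(p-o)-s['tool_pos']
    return -A[:,0]@X*1000, X[2]*1000
E
python3 - <<'E'
from h import *
for p in [(164,344),(185,352),(175,332),(175,348)]: print(tip('scene',np.array(p)/4+[228,135]))
E
```

```text
(np.float64(124.98418310134899), np.float64(18.570641223307817))
(np.float64(89.1430654299695), np.float64(-53.723696107509554))
(np.float64(108.58027061135785), np.float64(12.508719499308027))
(np.float64(106.74088940501326), np.float64(-17.903159803228846))
```

```bash
cat >> h.py <<'E'
LO=np.array([.4972,.2288,0]); YAW=np.radians(168.7)
def lamp(p): return LO+Ro.from_euler('z',YAW).apply(np.array(p,float)/1000)
def inlamp(P): return Ro.from_euler('z',-YAW).apply(P-LO)*1000
def plan(targets,dz=5.5):
    "targets: pivot points in lamp mm; prints tool shift fractions from the present pose, turn to lamp yaw"
    s,R=tool(); A=R.as_matrix(); h=np.arctan2(A[1,0],A[0,0]); t=(h-YAW+np.pi)%(2*np.pi)-np.pi
    print('t',s['t'],'turn',round(t/1.5,3),'pivot now',(inlamp(s['tool_pos']+[0,0,dz/1000])).round(1),'F',s['wrist_force'].round(1),'gap',round(s['finger_gap'],4),'q',s['joint_pos'].round(2))
    for p in targets: print(p,(A.T@(lamp(p)-[0,0,dz/1000]-s['tool_pos'])/.25).round(3))
E
python3 - <<'E'
from h import *
plan([(215,-75,110),(215,-75,35),(190,-75,35),(172,-75,70),(145,-75,104)])
E
```

```text
t 8.4 turn 0.227 pivot now [-29.1 262.7 106.8] F [-1.   0.7 -1.5] gap 0.0197 q [-0.13  0.01  2.15  0.    0.98 -1.84]
(215, -75, 110) [ 0.469  1.599 -0.015]
(215, -75, 35) [0.47  1.6   0.285]
(190, -75, 35) [0.376 1.566 0.286]
(172, -75, 70) [0.308 1.542 0.146]
(145, -75, 104) [0.206 1.506 0.01 ]
```

Request:
{"api": "carry_out", "payload": {"moves": [[-1,[0,0.1,-0.2],0],[-1,[0.1,0.3,-0.4],0.1],[-1,[0.3,0.6,-0.4],0.2],[-1,[0.4,0.9,-0.4],0.227],[-1,[0.4,0.9,-0.4],0.227],[-1,[0.4,0.9,-0.4],0.227],[-1,[0.4,0.9,-0.4],0.227],[-1,[0.4,0.9,-0.4],0.227]], "force": 30}}

```text
t: 9.2
tool_pos: [0.3413, 0.1743, 0.1988]
orientation: [-0.303, -3.125, 0.003]
wrist_force: [0.7, 0.3, -0.1]
finger_gap: 0.0191
finger_force: 34.8
```

Run:
```python
from h import *
plan([(215,-75,110),(215,-75,35),(190,-75,35),(172,-75,70),(145,-75,104)])
```

```text
t 9.2 turn 0.002 pivot now [142.2  84.  204.3] F [ 0.7  0.3 -0.1] gap 0.0191 q [ 0.41 -0.29  2.21 -0.    1.22 -0.97]
(215, -75, 110) [0.288 0.638 0.377]
(215, -75, 35) [0.288 0.638 0.677]
(190, -75, 35) [0.188 0.638 0.676]
(172, -75, 70) [0.116 0.637 0.536]
(145, -75, 104) [0.008 0.637 0.4  ]
```

Request:
{"api": "carry_out", "payload": {"moves": [[-1,[0.1,0.15,0],0],[-1,[0.2,0.35,0],0],[-1,[0.29,0.5,0.15],0],[-1,[0.29,0.638,0.3],0],[-1,[0.29,0.638,0.5],0],[-1,[0.29,0.638,0.677],0],[-1,[0.29,0.638,0.677],0],[-1,[0.29,0.638,0.677],0]], "force": 20}}

```text
t: 10.0
tool_pos: [0.3024, 0.342, 0.029]
orientation: [-0.312, -3.122, 0.008]
wrist_force: [0.9, 0.7, -0.8]
finger_gap: 0.019
finger_force: 35.5
```

Run:
```python
from h import *
plan([(190,-75,35),(172,-75,70),(145,-75,104)])
im=imaging.read_camera('top')
cv2.imwrite('pics/t2.png',cv2.resize(im[150:310,60:220,::-1],None,fx=3.5,fy=3.5))
```

```text
t 10.0 turn -0.001 pivot now [213.2 -72.8  34.5] F [ 0.9  0.7 -0.8] gap 0.019 q [ 0.79  0.08  2.23 -0.    0.83 -0.58]
(190, -75, 35) [-0.093  0.009 -0.002]
(172, -75, 70) [-0.164  0.008 -0.142]
(145, -75, 104) [-0.272  0.008 -0.279]
```

View pics/t2.png

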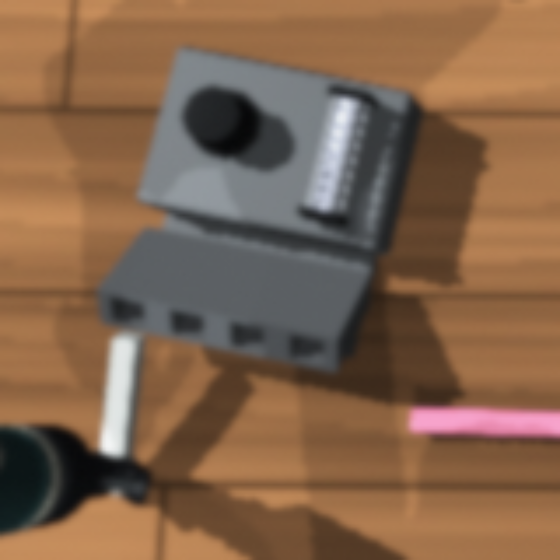

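Request:
{"api": "carry_out", "payload": {"moves": [[-1,[-0.06,0.006,0],0],[-1,[-0.1,0.006,0],0],[-1,[-0.116,0.006,-0.01],0],[-1,[-0.127,0.006,-0.04],0],[-1,[-0.138,0.006,-0.07],0],[-1,[-0.157,0.006,-0.106],0],[-1,[-0.176,0.006,-0.142],0],[-1,[-0.2,0.006,-0.178],0],[-1,[-0.224,0.006,-0.214],0],[-1,[-0.224,0.006,-0.214],0]], "force": 20}}

```text
t: 11.05
tool_pos: [0.3479, 0.3346, 0.0855]
orientation: [-0.315, -3.105, 0.005]
wrist_force: [-34.0, 7.1, 9.0]
finger_gap: 0.0187
finger_force: 45.5
```

Run:
```python
from h import *
plan([(160,-75,88),(142,-75,104),(139,-75,109)])
im=imaging.read_camera('scene')
u=proj('scene',tool()[0]['tool_pos'])[0].astype(int);print(u)
cv2.imwrite('pics/s2.png',cv2.resize(im[u[1]-60:u[1]+90,u[0]-80:u[0]+80,::-1],None,fx=4,fy=4,interpolation=cv2.INTER_CUBIC))
```

```text
t 11.05 turn -0.003 pivot now [167.1 -74.5  91. ] F [-34.    7.1   9. ] gap 0.0187 q [ 0.7   0.05  2.14  0.02  0.97 -0.67]
(160, -75, 88) [-0.029  0.002  0.011]
(142, -75, 104) [-0.099  0.002 -0.054]
(139, -75, 109) [-0.111  0.002 -0.074]
[406 239]
```

View pics/s2.png

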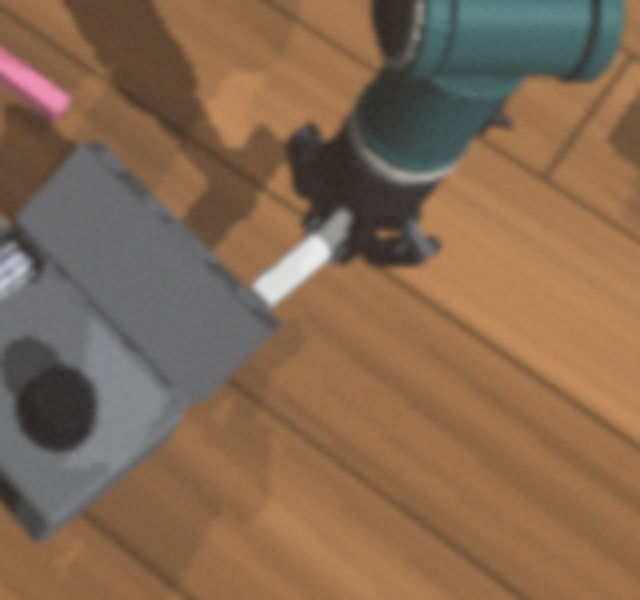

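Request:
{"api": "carry_out", "payload": {"moves": [[-1,[0.05,0,0],0],[-1,[0.12,0,-0.03],0],[-1,[0.2,0,-0.1],0],[-1,[0.25,0,-0.25],0],[-1,[0.25,0,-0.3],0],[-1,[0.25,0,-0.3],0]], "force": 20}}

```text
t: 11.7
tool_pos: [0.2995, 0.3497, 0.1645]
orientation: [0.308, 3.119, 0.013]
wrist_force: [0.1, -0.1, 0.0]
finger_gap: 0.0189
finger_force: 44.3
```

Run:
```python
from h import *
plan([(160,-75,88)])
u=[];ims=[]
for n in('top','scene'):
    im=imaging.read_camera(n); X=tool()[0]['tool_pos']; p=proj(n,X)[0].astype(int); print(n,p)
    a,b=p[1]-50,p[0]-40; ims.append(cv2.resize(im[a:a+100,b:b+80,::-1],None,fx=5,fy=5,interpolation=cv2.INTER_CUBIC)); print(a,b)
cv2.imwrite('pics/both.png',np.hstack(ims))
```

```text
t 11.7 turn 0.0 pivot now [217.6 -79.8 170. ] F [ 0.1 -0.1  0. ] gap 0.0189 q [ 0.81 -0.1   2.13 -0.    1.11 -0.56]
(160, -75, 88) [-0.228 -0.022  0.329]
top [ 69 286]
236 29
scene [426 219]
169 386
```

View pics/both.png

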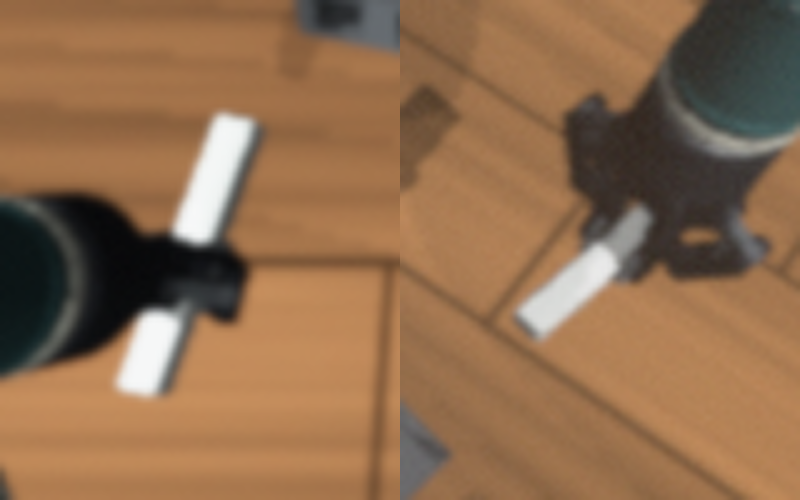

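```bash
cat >> h.py <<'E'
def tri(ut,us):
    O=[];D=[]
    for n,u in(('top',ut),('scene',us)):
        a,b=cast(n,u,0)[0],cast(n,u,.4)[0]; O.append(a); D.append((b-a)/np.linalg.norm(b-a))
    M=sum(np.eye(3)-np.outer(d,d) for d in D); v=sum((np.eye(3)-np.outer(d,d))@o for o,d in zip(O,D))
    return inlamp(np.linalg.solve(M,v))
E
python3 - <<'E'
from h import *
B=tri((76.2,259.6),(411.4,233)); A=tri((57.6,314.4),(435.4,211)); print(B,A,np.linalg.norm(A-B)); d=A-B; print(np.degrees(np.arctan2(d[2],d[0])))
E
```

```text
[147.18450572 -79.75815217 163.8713811 ] [280.17008826 -79.70886234 156.4454432 ] 133.192763117226
-3.196087051350316
```

Run:
```python
from h import *
plan([(73,-145,150)])
```

```text
t 11.8 turn -0.0 pivot now [218.9 -77.3 166. ] F [-0.5 -0.3 -1.4] gap 0.0188 q [ 0.81 -0.1   2.13 -0.    1.11 -0.56]
(73, -145, 150) [-0.583  0.271  0.065]
```

Request:
{"api": "carry_out", "payload": {"moves": [[-1,[-0.1,0.1,0],-0.1],[-1,[-0.2,0.15,0],-0.2],[-1,[-0.3,0.2,0],-0.3],[-1,[-0.4,0.26,0],-0.4],[-1,[-0.5,0.26,0],-0.5],[-1,[-0.58,0.26,0],-0.5],[-1,[-0.58,0.26,0],-0.5]]}}

```text
t: 12.5
tool_pos: [0.4539, 0.3812, 0.1579]
orientation: [0.847, -3.024, 0.002]
wrist_force: [-0.1, 0.4, -0.7]
finger_gap: 0.0191
finger_force: 44.3
```

Request:
{"api": "carry_out", "payload": {"moves": [[-1,[0,0,0],-0.1],[-1,[0,0,0],-0.2],[-1,[0,0,0],-0.3],[-1,[0,0,0],-0.4],[-1,[0,0,0],-0.547],[-1,[0,0,0],-0.547]]}}

```text
t: 13.1
tool_pos: [0.4507, 0.3819, 0.1585]
orientation: [1.991, -2.427, -0.001]
wrist_force: [-0.5, 1.1, -0.7]
finger_gap: 0.0189
finger_force: 44.3
```

Run:
```python
from h import *
plan([(73,-145,120),(73,-145,112),(73,-145,69)])
```

```text
t 13.1 turn 1.048 pivot now [  75.6 -141.   164. ] F [-0.5  1.1 -0.7] gap 0.0189 q [ 0.66  0.16  1.86  0.    1.12 -2.28]
(73, -145, 120) [-0.016 -0.011  0.176]
(73, -145, 112) [-0.016 -0.011  0.208]
(73, -145, 69) [-0.016 -0.011  0.38 ]
```

Request:
{"api": "carry_out", "payload": {"moves": [[-1,[-0.016,-0.011,0.15],0],[-1,[-0.016,-0.011,0.2],0],[-1,[-0.016,-0.011,0.22],0],[-1,[-0.016,-0.011,0.25],0],[-1,[-0.016,-0.011,0.27],0]]}}

```text
t: 13.6
tool_pos: [0.4554, 0.3861, 0.0921]
orientation: [-1.99, 2.43, 0.0]
wrist_force: [-1.1, -0.2, 1.2]
finger_gap: 0.0186
finger_force: 44.6
```

Request:
{"api": "carry_out", "payload": {"moves": [[-1,[0,0,0.02],0],[-1,[0,0,0.04],0],[-1,[0,0,0.06],0],[-1,[0,0,0.08],0],[-1,[0,0,0.1],0],[-1,[0,0,0.11],0],[-1,[0,0,0.115],0]]}}

```text
t: 14.3
tool_pos: [0.458, 0.3885, 0.0668]
orientation: [-1.986, 2.424, 0.0]
wrist_force: [0.1, 1.6, 9.2]
finger_gap: 0.0188
finger_force: 49.8
```

Run:
```python
from h import *
plan([(73,-145,69)])
ims=[]
for n in('top','scene'):
    im=imaging.read_camera(n); p=proj(n,tool()[0]['tool_pos'])[0].astype(int)
    a,b=p[1]-50,p[0]-40; ims.append(cv2.resize(im[a:a+100,b:b+80,::-1],None,fx=5,fy=5,interpolation=cv2.INTER_CUBIC)); print(n,a,b)
cv2.imwrite('pics/both2.png',np.hstack(ims))
```

```text
t 14.3 turn 1.047 pivot now [  69.8 -148.9   72.3] F [0.1 1.6 9.2] gap 0.0188 q [ 0.66  0.27  1.92  0.    0.94 -2.28]
(73, -145, 69) [0.016 0.013 0.013]
top 178 35
scene 227 361
```

View pics/both2.png

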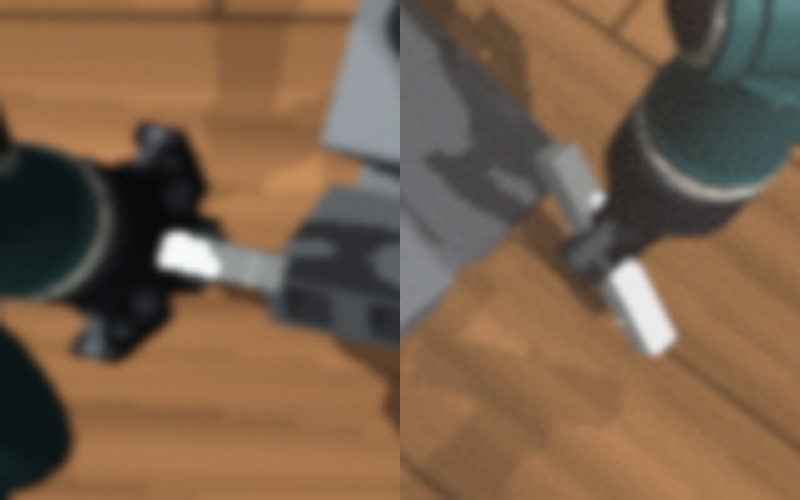

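Run:
```python
from h import *
A=tri((91.6,232.4),(393.6,258)); B=tri((67.5,228),(412,296)); d=A-B; print(A,B,np.linalg.norm(d),np.degrees(np.arctan2(d[2],d[1])))
```

```text
[ 75.2267157  -91.22074221 100.85047067] [  76.36951065 -202.47805875   12.08180877] 142.33542004451238 38.58524915346543
```

Request:
{"api": "carry_out", "payload": {"moves": [[-1,[0.012,0,0.01],0],[-1,[0.024,0,0.025],0],[-1,[0.024,0,0.03],0],[-1,[0.024,0,0.03],0]]}}

```text
t: 14.8
tool_pos: [0.4577, 0.3848, 0.0601]
orientation: [-1.983, 2.421, 0.003]
wrist_force: [2.0, 7.4, 5.5]
finger_gap: 0.0189
finger_force: 53.2
```

Request:
{"api": "carry_out", "payload": {"moves": [[-1,[-0.02,0,-0.04],0],[-1,[-0.06,0,-0.2],0],[-1,[-0.06,0,-0.4],0],[-1,[-0.06,0,-0.52],0.1],[-1,[-0.06,0,-0.52],0.2],[-1,[-0.06,0,-0.52],0.3],[-1,[-0.06,0,-0.52],0.4],[-1,[-0.06,0,-0.52],0.5],[-1,[-0.06,0,-0.52],0.5]]}}

```text
t: 15.7
tool_pos: [0.4571, 0.3948, 0.1863]
orientation: [-0.962, 2.99, -0.0]
wrist_force: [-0.4, 0.9, -0.3]
finger_gap: 0.0188
finger_force: 52.1
```

Run:
```python
from h import *
plan([(73,-145,69)])
s=tool()[0]; print(np.hypot(*s['tool_pos'][:2]), [lamp((150,y,0)).round(3) for y in(-75,-25,25,75)],[np.hypot(*lamp((150,y,0))[:2]).round(3) for y in(-75,-25,25,75)])
```

```text
t 15.7 turn 0.547 pivot now [  71.9 -154.9  191.8] F [-0.4  0.9 -0.3] gap 0.0188 q [ 0.67  0.16  1.81 -0.    1.17 -1.52]
(73, -145, 69) [ 0.032 -0.024  0.491]
0.6039619992755318 [array([0.365, 0.332, 0.   ]), array([0.355, 0.283, 0.   ]), array([0.345, 0.234, 0.   ]), array([0.335, 0.185, 0.   ])] [np.float64(0.493), np.float64(0.454), np.float64(0.417), np.float64(0.383)]
```

Request:
{"api": "carry_out", "payload": {"moves": [[-1,[0,0,0],0.1],[-1,[0,0,0],0.2],[-1,[0,0,0],0.3],[-1,[0,0,0],0.4],[-1,[0,0,0],0.5],[-1,[0,0,0],0.547],[-1,[0,0,0],0.547]]}}

```text
t: 16.4
tool_pos: [0.4571, 0.3948, 0.186]
orientation: [0.305, 3.127, -0.0]
wrist_force: [0.0, 0.6, -0.9]
finger_gap: 0.0184
finger_force: 52.1
```

Run:
```python
from h import *
plan([(165,75,190),(150,75,155)])
```

```text
t 16.4 turn 0.002 pivot now [  71.9 -154.9  191.5] F [ 0.   0.6 -0.9] gap 0.0184 q [ 0.67  0.16  1.81 -0.    1.17 -0.71]
(165, 75, 190) [ 0.375 -0.918  0.006]
(150, 75, 155) [ 0.315 -0.919  0.146]
```

Request:
{"api": "carry_out", "payload": {"moves": [[-1,[0.15,-0.15,0],0],[-1,[0.3,-0.3,0],0],[-1,[0.35,-0.5,0],0],[-1,[0.35,-0.7,0],0],[-1,[0.35,-0.9,0],0],[-1,[0.34,-0.919,0.05],0],[-1,[0.33,-0.919,0.1],0],[-1,[0.33,-0.919,0.1],0],[-1,[0.33,-0.919,0.1],0]]}}

```text
t: 17.3
tool_pos: [0.3313, 0.1865, 0.1605]
orientation: [-0.307, -3.125, 0.0]
wrist_force: [-0.2, -0.1, 0.2]
finger_gap: 0.0193
finger_force: 52.2
```

Run:
```python
from h import *
plan([(143,75,143)])
ims=[]
for n in('top','scene'):
    im=imaging.read_camera(n); p=proj(n,tool()[0]['tool_pos'])[0].astype(int)
    a,b=p[1]-60,p[0]-40; ims.append(cv2.resize(im[a:a+100,b:b+80,::-1],None,fx=5,fy=5,interpolation=cv2.INTER_CUBIC)); print(n,a,b)
cv2.imwrite('pics/both3.png',np.hstack(ims))
```

```text
t 17.3 turn 0.001 pivot now [154.4  74.  166. ] F [-0.2 -0.1  0.2] gap 0.0193 q [ 0.45 -0.27  2.27  0.    1.14 -0.93]
(143, 75, 143) [-0.046 -0.004  0.092]
top 214 92
scene 136 335
```

View pics/both3.png

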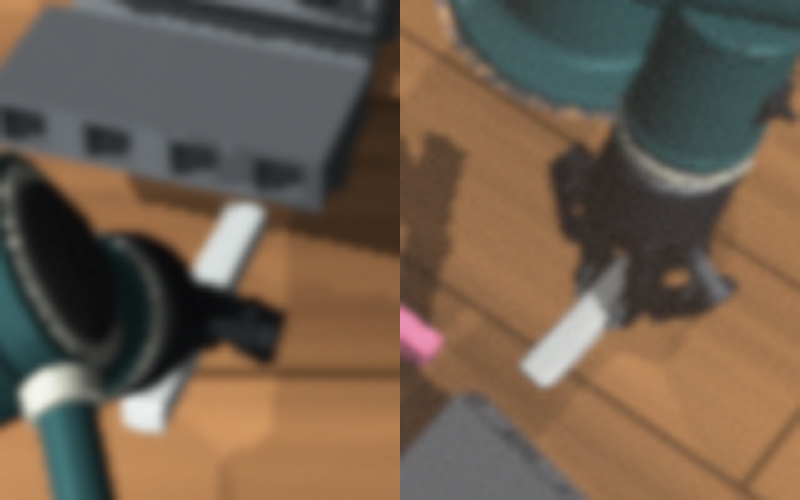

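Run:
```python
from h import *
B=tri((140.8,255.2),(361.8,210)); print(B)
A=cast('top',(92+146/5,214+428/5),0)[0]
for z in(.1,.15,.2,.22,.25): print(z,inlamp(cast('top',(92+146/5,214+425/5),z)[0]))
```

```text
[103.83135358  72.89134707 130.0065776 ]
0.1 [230.61063948  42.43052516 100.        ]
0.15 [222.76064045  57.25516882 150.        ]
0.2 [214.91064143  72.07981249 200.        ]
0.22 [211.77064182  78.00966996 220.        ]
0.25 [207.0606424   86.90445616 250.        ]
```

Request:
{"api": "carry_out", "payload": {"moves": [[-1,[-0.01,-0.004,0.06],0],[-1,[-0.018,-0.004,0.12],0],[-1,[-0.03,-0.004,0.13],0],[-1,[-0.045,-0.004,0.14],0],[-1,[-0.058,-0.004,0.152],0],[-1,[-0.078,-0.004,0.166],0],[-1,[-0.078,-0.004,0.166],0]], "force": 25}}

```text
t: 18.1
tool_pos: [0.3513, 0.1812, 0.1197]
orientation: [0.31, 3.125, 0.001]
wrist_force: [0.5, -0.4, 0.1]
finger_gap: 0.019
finger_force: 52.2
```

Run:
```python
from h import *
plan([(130,75,121),(118,75,113),(108,75,106),(100,75,100)])
s=tool()[0]; print(s['ft_torque'])
```

```text
t 18.1 turn -0.0 pivot now [133.8  75.3 125.2] F [ 0.5 -0.4  0.1] gap 0.019 q [ 0.41 -0.18  2.29 -0.    1.04 -0.96]
(130, 75, 121) [-0.015  0.001  0.017]
(118, 75, 113) [-0.063  0.001  0.049]
(108, 75, 106) [-0.103  0.001  0.077]
(100, 75, 100) [-0.135  0.001  0.101]
[-0.01719612 -0.1402255   0.02843958]
```

Request:
{"api": "carry_out", "payload": {"moves": [[-1,[-0.015,0.001,0.017],0],[-1,[-0.04,0.001,0.033],0],[-1,[-0.063,0.001,0.049],0],[-1,[-0.063,0.001,0.049],0]]}}

```text
t: 18.5
tool_pos: [0.3656, 0.1776, 0.1061]
orientation: [-0.31, -3.125, 0.001]
wrist_force: [0.0, 0.3, -0.9]
finger_gap: 0.0189
finger_force: 52.3
```

Request:
{"api": "carry_out", "payload": {"moves": [[-1,[-0.02,0,0.014],0],[-1,[-0.04,0,0.028],0],[-1,[-0.056,0,0.04],0],[-1,[-0.072,0,0.052],0],[-1,[-0.072,0,0.052],0]]}}

```text
t: 19.0
tool_pos: [0.3834, 0.1744, 0.0936]
orientation: [-0.31, -3.126, 0.001]
wrist_force: [-0.5, -0.3, -0.9]
finger_gap: 0.0189
finger_force: 52.3
```

Run:
```python
from h import *
plan([(100,75,100)])
ims=[]
for n in('top','scene'):
    im=imaging.read_camera(n); p=proj(n,tool()[0]['tool_pos'])[0].astype(int)
    a,b=p[1]-60,p[0]-40; ims.append(cv2.resize(im[a:a+100,b:b+80,::-1],None,fx=5,fy=5,interpolation=cv2.INTER_CUBIC)); print(n,a,b)
cv2.imwrite('pics/both4.png',np.hstack(ims))
```

```text
t 19.0 turn -0.0 pivot now [100.9  75.7  99.1] F [-0.5 -0.3 -0.9] gap 0.0189 q [ 0.37 -0.09  2.26 -0.    0.97 -1.01]
(100, 75, 100) [-0.004  0.003 -0.004]
top 194 105
scene 155 317
```

View pics/both4.png

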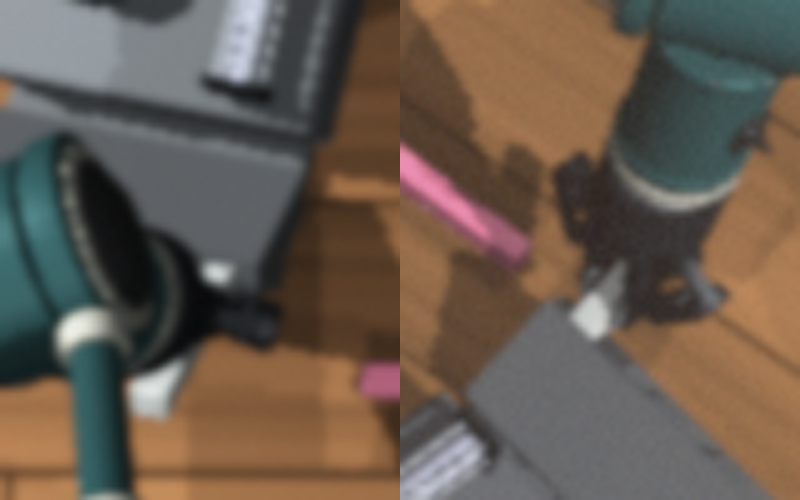

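Request:
{"api": "carry_out", "payload": {"moves": [[-0.2,[0,0,0],0],[-0.2,[0,0,0],0],[-0.2,[0,0,0],0],[-0.2,[0,0,-0.1],0],[-0.2,[0.05,0,-0.25],0],[-1,[0.13,0,-0.35],0],[-1,[0.2,0,-0.35],0],[-1,[0.2,0,-0.35],0],[-1,[0.2,0,-0.35],0]], "force": 20}}

```text
t: 20.0
tool_pos: [0.3342, 0.1843, 0.1815]
orientation: [0.308, 3.126, 0.0]
wrist_force: [-0.0, -0.5, -0.5]
finger_gap: 0.0002
finger_force: 0.0
```

Run:
```python
from h import *
plan([(145,75,150),(142,75,137),(139,75,132)],dz=0)
for n in('top','scene'):
    im=imaging.read_camera(n); hsv=cv2.cvtColor(im,cv2.COLOR_RGB2HSV)
    p=proj(n,lamp((110,75,110)))[0].astype(int); m=((hsv[...,1]<45)&(hsv[...,2]>165)).astype(np.uint8)
    k=np.zeros_like(m); k[p[1]-30:p[1]+30,p[0]-30:p[0]+30]=1
    for c in cv2.findContours(m*k,0,1)[0]:
        if cv2.contourArea(c)>25:
            x=cv2.boxPoints(cv2.minAreaRect(c)).round(1); print(n,x.tolist())
    print(n,'seated A',proj(n,[lamp((129,y,129)) for y in(65,85)]).round(1).tolist(),'mouth',proj(n,lamp((86.6,75,86.6))).round(1))
```

```text
t 20.0 turn 0.001 pivot now [151.2  75.5 181.5] F [-0.  -0.5 -0.5] gap 0.0002 q [ 0.44 -0.28  2.24 -0.    1.18 -0.94]
(145, 75, 150) [-0.025  0.002  0.126]
(142, 75, 137) [-0.036  0.002  0.178]
(139, 75, 132) [-0.048  0.002  0.198]
top [[134.39999389648438, 266.79998779296875], [144.39999389648438, 245.3000030517578], [150.8000030517578, 248.3000030517578], [140.6999969482422, 269.70001220703125]]
top seated A [[135.5, 264.0], [142.7, 265.5]] mouth [[147.  249.8]]
scene [[350.5, 217.5], [365.0, 203.0], [370.0, 208.0], [355.5, 222.5]]
scene seated A [[369.1, 207.7], [364.5, 203.2]] mouth [[354.3 218.9]]
```

Request:
{"api": "carry_out", "payload": {"moves": [[-1,[-0.02,0,0.1],0],[-1,[-0.025,0.002,0.14],0],[-1,[-0.036,0.002,0.175],0],[-1,[-0.045,0.002,0.195],0],[-1,[-0.05,0.002,0.21],0],[-1,[-0.05,0.002,0.21],0]]}}

```text
t: 20.7
tool_pos: [0.3466, 0.1823, 0.1288]
orientation: [-0.31, -3.126, 0.0]
wrist_force: [0.5, -0.3, 0.5]
finger_gap: 0.0001
finger_force: 0.0
```

Request:
{"api": "carry_out", "payload": {"moves": [[-1,[0.02,0,-0.02],0],[-1,[0.05,0,-0.15],0],[1,[0.05,0,-0.3],0],[1,[0.05,0,-0.3],0]]}}

```text
t: 21.1
tool_pos: [0.3375, 0.1868, 0.2105]
orientation: [0.308, 3.116, 0.01]
wrist_force: [0.1, -1.0, -0.3]
finger_gap: 0.0282
finger_force: 0.0
```

Run:
```python
from h import *
for s in sticks(imaging.read_camera('top')): print(s)
plan([])
```

```text
(36, 486, 30, 21, -63.4)
(43, 552, 78, 43, -89.7)
(123, 304, 32, 22, -63.5)
(186, 522, 30, 22, -62.7)
(268, 349, 34, 22, -52.0)
(377, 202, 69, 20, -24.2)
(498, -348, 143, 25, -14.1)
(502, -247, 142, 24, -7.8)
(501, -531, 221, 158, -88.6)
(573, 176, 100, 23, -9.9)
(562, -143, 142, 24, 18.3)
(747, -112, 103, 102, 0.9)
t 21.15 turn 0.0 pivot now [149.4  73.3 213.6] F [ 0.6  1.  -1.2] gap 0.0358 q [ 0.44 -0.31  2.21  0.    1.23 -0.93]
```

```bash
cat >> h.py <<'E'
def to(P,head):
    s,R=tool(); A=R.as_matrix(); h=np.arctan2(A[1,0],A[0,0]); t=(h-np.radians(head)+np.pi)%(2*np.pi)-np.pi
    print('shift',(A.T@(np.array(P)-s['tool_pos'])/.25).round(3),'turn',round(t/1.5,3),s['t'])
E
python3 - <<'E'
from h import *
to([.5525,-.146,.06],198.3)
E
```

```text
shift [-1.104 -1.137  0.594] turn -0.344 21.15
```

Request:
{"api": "carry_out", "payload": {"moves": [[0.2,[-0.04,-0.2,0],0],[0.2,[-0.2,-0.4,0],0],[0.2,[-0.4,-0.5,0],-0.1],[0.2,[-0.5,-0.65,0],-0.2],[0.2,[-0.65,-0.8,0],-0.3],[0.2,[-0.8,-0.9,0],-0.344],[0.2,[-0.9,-1,0],-0.344],[0.2,[-1,-1,0],-0.344],[0.2,[-1,-1,0.2],-0.344]], "force": 20}}

```text
t: 22.05
tool_pos: [0.5402, -0.1139, 0.1609]
orientation: [-0.491, 3.086, -0.012]
wrist_force: [1.4, 0.6, 0.6]
finger_gap: 0.0512
finger_force: 0.0
```

Run:
```python
from h import *
to([.5525,-.146,.06],198.3)
to([.5525,-.146,.0045],198.3)
```

```text
shift [-0.001 -0.133  0.405] turn -0.002 22.05
shift [ 0.003 -0.131  0.627] turn -0.002 22.05
```

Request:
{"api": "carry_out", "payload": {"moves": [[0.2,[0,-0.13,0.2],0],[0.2,[0,-0.13,0.4],0],[0.2,[0,-0.13,0.4],0],[0.2,[0,-0.13,0.4],0]]}}

```text
t: 22.45
tool_pos: [0.5379, -0.1392, 0.0515]
orientation: [0.497, -3.096, -0.005]
wrist_force: [-0.0, -0.5, -0.0]
finger_gap: 0.0513
finger_force: 0.0
```

Run:
```python
from h import *
to([.5525,-.146,.0045],198.3)
for s in sticks(imaging.read_camera('top')):
    if s[2]>90: print(s)
```

```text
shift [-0.048 -0.045  0.188] turn -0.001 22.45
(33, 110, 131, 19, -89.7)
(499, -348, 140, 25, -14.0)
(502, -247, 142, 24, -8.4)
(502, -531, 222, 160, -88.5)
(573, 176, 100, 23, -10.9)
(592, 290, 127, 74, -10.7)
(750, -111, 105, 96, -89.5)
```

Request:
{"api": "carry_out", "payload": {"moves": [[0.2,[-0.048,-0.045,0.05],0],[0.2,[-0.048,-0.045,0.15],0],[0.2,[-0.048,-0.045,0.188],0],[0.2,[-0.048,-0.045,0.188],0],[-1,[-0.048,-0.045,0.188],0],[-1,[-0.048,-0.045,0.188],0],[-1,[-0.048,-0.045,0.188],0],[-1,[-0.048,-0.045,0.188],0]], "force": 20}}

```text
t: 23.3
tool_pos: [0.5568, -0.1474, 0.0088]
orientation: [-0.498, 3.099, -0.002]
wrist_force: [-1.4, 1.2, 6.4]
finger_gap: 0.0194
finger_force: 21.4
```

Request:
{"api": "carry_out", "payload": {"moves": [[-1,[0,0,-0.1],0],[-1,[0,0,-0.3],0],[-1,[0,0,-0.5],0],[-1,[0,0,-0.75],0],[-1,[0,0,-0.75],0],[-1,[0,0,-0.75],0]], "force": 25}}

```text
t: 23.9
tool_pos: [0.5577, -0.1478, 0.1985]
orientation: [-0.497, 3.095, -0.005]
wrist_force: [0.5, -0.1, -1.1]
finger_gap: 0.0195
finger_force: 24.9
```

Run:
```python
from h import *
print(tool()[0]['tool_pos'],lamp((73,-138,125)))
to(lamp((73,-170,195)),258.7)
```

```text
[ 0.55770562 -0.14781702  0.19847845] [0.4526557  0.37842889 0.125     ]
shift [-0.324  2.242  0.006] turn -0.703 23.9
```

Request:
{"api": "carry_out", "payload": {"moves": [[-1,[-0.02,0.15,0],0],[-1,[-0.05,0.35,0],0],[-1,[-0.08,0.55,0],0],[-1,[-0.1,0.75,0],0],[-1,[-0.14,0.95,0],0],[-1,[-0.15,1,0],0],[-1,[-0.15,1,0],0]]}}

```text
t: 24.6
tool_pos: [0.5107, 0.1038, 0.1918]
orientation: [0.504, -3.096, -0.0]
wrist_force: [0.3, -1.2, -1.2]
finger_gap: 0.0194
finger_force: 25.0
```

Request:
{"api": "carry_out", "payload": {"moves": [[-1,[-0.02,0.15,0],0],[-1,[-0.05,0.35,0],0],[-1,[-0.08,0.55,0],0],[-1,[-0.1,0.75,0],-0.1],[-1,[-0.14,0.95,0],-0.2],[-1,[-0.15,1,0],-0.3],[-1,[-0.15,1,0],-0.3]]}}

```text
t: 25.3
tool_pos: [0.4698, 0.3518, 0.1926]
orientation: [1.182, -2.908, 0.001]
wrist_force: [-0.1, -0.7, -0.4]
finger_gap: 0.0195
finger_force: 25.0
```

Run:
```python
from h import *
to(lamp((73,-138,160)),258.7); plan([],dz=1.5)
```

```text
shift [-0.026  0.124  0.13 ] turn -0.401 25.3
t 25.3 turn 0.646 pivot now [  51.  -115.2  194.1] F [-0.1 -0.7 -0.4] gap 0.0195 q [ 0.6   0.13  1.84 -0.    1.18 -1.74]
```

Request:
{"api": "carry_out", "payload": {"moves": [[-1,[-0.01,0.06,0],-0.1],[-1,[-0.026,0.124,0],-0.2],[-1,[-0.026,0.124,0.05],-0.3],[-1,[-0.026,0.124,0.13],-0.401],[-1,[-0.026,0.124,0.13],-0.401],[-1,[-0.026,0.124,0.13],-0.401]]}}

```text
t: 25.9
tool_pos: [0.4533, 0.3758, 0.1608]
orientation: [1.978, -2.437, 0.001]
wrist_force: [0.1, 0.1, -0.2]
finger_gap: 0.0191
finger_force: 25.0
```

Run:
```python
from h import *
to(lamp((73,-136,118)),258.7); to(lamp((73,-136,66.5)),258.7)
```

```text
shift [-0.002  0.004  0.171] turn -0.007 25.9
shift [-0.003  0.004  0.377] turn -0.007 25.9
```

Request:
{"api": "carry_out", "payload": {"moves": [[-1,[-0.002,0.004,0.12],0],[-1,[-0.002,0.004,0.18],0],[-1,[-0.002,0.004,0.21],0],[-1,[-0.002,0.004,0.24],0],[-1,[-0.002,0.004,0.27],0],[-1,[-0.002,0.004,0.3],0],[-1,[-0.002,0.004,0.33],0],[-1,[-0.002,0.004,0.36],0],[-1,[-0.002,0.004,0.38],0],[-1,[-0.002,0.004,0.38],0]]}}

```text
t: 26.9
tool_pos: [0.4547, 0.3812, 0.069]
orientation: [-1.982, 2.428, 0.001]
wrist_force: [1.2, 3.9, 1.7]
finger_gap: 0.0193
finger_force: 31.0
```

Request:
{"api": "carry_out", "payload": {"moves": [[-1,[-0.02,0,-0.04],0],[-1,[-0.06,0,-0.2],0],[-1,[-0.06,0,-0.4],0],[-1,[-0.06,0,-0.52],0.1],[-1,[-0.06,0,-0.52],0.2],[-1,[-0.06,0,-0.52],0.3],[-1,[-0.06,0,-0.52],0.4],[-1,[-0.06,0,-0.52],0.5],[-1,[-0.06,0,-0.52],0.6],[-1,[-0.06,0,-0.52],0.6]]}}

```text
t: 27.9
tool_pos: [0.4554, 0.3934, 0.1978]
orientation: [-0.731, 3.055, -0.0]
wrist_force: [0.0, 0.7, -0.8]
finger_gap: 0.0194
finger_force: 30.7
```

Request:
{"api": "carry_out", "payload": {"moves": [[-1,[0,0,0],0.1],[-1,[0,0,0],0.2],[-1,[0,0,0],0.3],[-1,[0,0,0],0.4],[-1,[0,0,0],0.447],[-1,[0,0,0],0.447]]}}

```text
t: 28.5
tool_pos: [0.4553, 0.3934, 0.1975]
orientation: [0.309, 3.126, -0.0]
wrist_force: [0.7, 0.2, -0.6]
finger_gap: 0.0192
finger_force: 30.7
```

```bash
cat >> h.py <<'E'
def ends(dz=1.5):
    "white held-stick contour in the scene picture: extreme B end, put in the plane of the tool"
    s,R=tool(); A=R.as_matrix(); n=A[:,1]; r=[]
    for c in('top','scene'):
        im=imaging.read_camera(c); hsv=cv2.cvtColor(im,cv2.COLOR_RGB2HSV)
        m=((hsv[...,1]<45)&(hsv[...,2]>150)).astype(np.uint8); p=proj(c,s['tool_pos'])[0].astype(int)
        k=np.zeros_like(m); k[max(p[1]-40,0):p[1]+40,max(p[0]-40,0):p[0]+40]=1
        for q in cv2.findContours(m*k,0,1)[0]:
            if cv2.contourArea(q)>25: print(c,cv2.boxPoints(cv2.minAreaRect(q)).round(0).tolist())
        for th in(25,35,45,55):
            t=np.radians(th); X=s['tool_pos']+[0,0,dz/1000]
            print(c,th,'B',proj(c,X-.075*(A[:,0]*np.cos(t)+np.array([0,0,np.sin(t)])))[0].round(1),'A',proj(c,X+.065*(A[:,0]*np.cos(t)+np.array([0,0,np.sin(t)])))[0].round(1))
E
python3 - <<'E'
from h import *
plan([(165,25,190),(150,25,155)],dz=1.5); ends()
E
```

```text
t 28.5 turn -0.0 pivot now [  73.3 -153.2  199. ] F [ 0.7  0.2 -0.6] gap 0.0192 q [ 0.67  0.15  1.8  -0.    1.19 -0.7 ]
(165, 25, 190) [ 0.367 -0.713  0.036]
(150, 25, 155) [ 0.307 -0.713  0.176]
top [[30.0, 234.0], [42.0, 234.0], [42.0, 246.0], [30.0, 246.0]]
top [[50.0, 219.0], [64.0, 206.0], [67.0, 209.0], [54.0, 222.0]]
top 25 B [ 64.1 201.4] A [ 38.  247.2]
top 35 B [ 65.4 204.4] A [ 36.5 244.8]
top 45 B [ 66.3 208. ] A [ 35.4 241.7]
top 55 B [ 66.7 211.9] A [ 34.8 238. ]
scene [[397.0, 276.0], [414.0, 260.0], [419.0, 266.0], [402.0, 282.0]]
scene 25 B [396.9 279.9] A [435.4 245.5]
scene 35 B [397.3 279.9] A [435.3 245.2]
scene 45 B [398.4 279.4] A [434.7 245.3]
scene 55 B [400.  278.3] A [433.5 246. ]
```

Request:
{"api": "carry_out", "payload": {"moves": [[-1,[0.15,-0.13,0],0],[-1,[0.3,-0.27,0],0],[-1,[0.36,-0.45,0],0],[-1,[0.36,-0.65,0],0],[-1,[0.35,-0.713,0.05],0],[-1,[0.31,-0.713,0.15],0],[-1,[0.307,-0.713,0.196],0],[-1,[0.307,-0.713,0.196],0],[-1,[0.307,-0.713,0.196],0]]}}

```text
t: 29.5
tool_pos: [0.3446, 0.2343, 0.1483]
orientation: [-0.312, -3.125, 0.0]
wrist_force: [0.5, 0.5, 0.5]
finger_gap: 0.0194
finger_force: 30.7
```

Run:
```python
from h import *
plan([(140,25,140),(125,25,125),(110,25,110),(101,25,101)],dz=1.5); ends()
```

```text
t 29.5 turn -0.001 pivot now [150.8  24.5 149.8] F [0.5 0.5 0.5] gap 0.0194 q [ 0.54 -0.17  2.22  0.    1.1  -0.83]
(140, 25, 140) [-0.043 -0.002  0.039]
(125, 25, 125) [-0.103 -0.002  0.099]
(110, 25, 110) [-0.163 -0.002  0.159]
(101, 25, 101) [-0.199 -0.002  0.195]
top [[99.0, 287.0], [111.0, 280.0], [115.0, 286.0], [104.0, 294.0]]
top [[114.0, 263.0], [123.0, 248.0], [129.0, 251.0], [120.0, 267.0]]
top [[134.0, 267.0], [144.0, 245.0], [151.0, 248.0], [141.0, 270.0]]
top 25 B [126.7 244.3] A [106.5 292.2]
top 35 B [127.4 246.8] A [105.7 290.2]
top 45 B [127.7 249.9] A [105.2 287.6]
top 55 B [127.7 253.5] A [105.1 284.3]
scene [[368.0, 224.0], [382.0, 209.0], [387.0, 214.0], [372.0, 228.0]]
scene [[350.0, 218.0], [364.0, 203.0], [370.0, 208.0], [356.0, 223.0]]
scene 25 B [366.9 226.4] A [401.1 195.3]
scene 35 B [367.6 226.9] A [400.7 194.6]
scene 45 B [368.8 226.9] A [399.9 194.4]
scene 55 B [370.5 226.4] A [398.6 194.6]
```

Request:
{"api": "carry_out", "payload": {"moves": [[-1,[-0.02,-0.002,0.018],0],[-1,[-0.043,-0.002,0.04],0],[-1,[-0.06,-0.002,0.058],0],[-1,[-0.08,-0.002,0.078],0],[-1,[-0.1,-0.002,0.098],0],[-1,[-0.1,-0.002,0.098],0]]}}

```text
t: 30.2
tool_pos: [0.3691, 0.228, 0.1225]
orientation: [-0.315, -3.124, 0.002]
wrist_force: [0.7, -0.2, -1.6]
finger_gap: 0.0195
finger_force: 30.7
```

Request:
{"api": "carry_out", "payload": {"moves": [[-1,[-0.02,0,0.02],0],[-1,[-0.04,0,0.04],0],[-1,[-0.06,0,0.06],0],[-1,[-0.08,0,0.08],0],[-1,[-0.095,0,0.095],0],[-1,[-0.095,0,0.095],0]]}}

```text
t: 30.8
tool_pos: [0.3924, 0.2235, 0.0991]
orientation: [-0.315, -3.125, 0.001]
wrist_force: [-0.1, 0.3, -1.0]
finger_gap: 0.0194
finger_force: 30.7
```

Run:
```python
from h import *
plan([],dz=1.5)
```

```text
t 30.8 turn -0.002 pivot now [101.8  25.8 100.6] F [-0.1  0.3 -1. ] gap 0.0194 q [ 0.46 -0.04  2.2  -0.    0.98 -0.91]
```

Inserted with no contact force. Next I'll release it, rise, and check by pressing on the top end.

Request:
{"api": "carry_out", "payload": {"moves": [[-0.2,[0,0,0],0],[-0.2,[0,0,0],0],[-0.2,[0,0,0],0],[-0.2,[0,0,-0.1],0],[-0.2,[0.05,0,-0.25],0],[-1,[0.13,0,-0.35],0],[-1,[0.2,0,-0.35],0],[-1,[0.2,0,-0.35],0],[-1,[0.2,0,-0.35],0]], "force": 20}}

```text
t: 31.7
tool_pos: [0.3425, 0.2335, 0.1863]
orientation: [-0.312, -3.125, 0.001]
wrist_force: [0.5, 0.2, 0.4]
finger_gap: -0.0
finger_force: 0.0
```

```bash
cat >> h.py <<'E'
def seat(ys):
    for n in('top','scene'):
        im=imaging.read_camera(n); hsv=cv2.cvtColor(im,cv2.COLOR_RGB2HSV)
        p=proj(n,lamp((110,0,110)))[0].astype(int); m=((hsv[...,1]<45)&(hsv[...,2]>160)).astype(np.uint8)
        k=np.zeros_like(m); k[p[1]-45:p[1]+45,max(p[0]-45,0):p[0]+45]=1
        for c in cv2.findContours(m*k,0,1)[0]:
            if cv2.contourArea(c)>25: print(n,cv2.boxPoints(cv2.minAreaRect(c)).round(0).tolist())
        for y in ys: print(n,y,'A',proj(n,[lamp((129,y-10,129)),lamp((129,y+10,129))]).round(1).tolist(),'mouth',proj(n,lamp((86.6,y,86.6)))[0].round(1))
E
python3 - <<'E'
from h import *
seat([75,25]); plan([(139,25,132),(139,25,129)],dz=0)
E
```

```text
top [[135.0, 267.0], [143.0, 245.0], [151.0, 248.0], [142.0, 270.0]]
top [[117.0, 263.0], [126.0, 241.0], [134.0, 244.0], [124.0, 266.0]]
top 75 A [[135.5, 264.0], [142.7, 265.5]] mouth [147.  249.8]
top 25 A [[117.6, 260.2], [124.8, 261.7]] mouth [130.  246.2]
scene [[362.0, 229.0], [376.0, 214.0], [382.0, 220.0], [367.0, 234.0]]
scene [[351.0, 218.0], [365.0, 203.0], [370.0, 208.0], [356.0, 223.0]]
scene 75 A [[369.1, 207.7], [364.5, 203.2]] mouth [354.3 218.9]
scene 25 A [[380.7, 219.0], [376.0, 214.4]] mouth [365.5 230.2]
t 31.8 turn -0.002 pivot now [152.2  25.8 186. ] F [0.3 0.  0.9] gap -0.0001 q [ 0.54 -0.21  2.18 -0.    1.18 -0.83]
(139, 25, 132) [-0.053  0.004  0.216]
(139, 25, 129) [-0.053  0.004  0.228]
```

Run:
```python
from h import *
to([.487,-.245,.06],172)
for s in sticks(imaging.read_camera('top')):
    if 120<s[2]<150: print(s)
```

```text
shift [-0.946 -1.76   0.506] turn -0.04 31.8
(498, -348, 143, 25, -14.0)
(502, -247, 142, 24, -8.1)
```

Request:
{"api": "carry_out", "payload": {"moves": [[0.2,[-0.05,-0.18,-0.02],0],[0.2,[-0.12,-0.36,-0.02],0],[0.2,[-0.2,-0.54,-0.02],0],[0.2,[-0.3,-0.7,-0.02],0],[0.2,[-0.4,-0.86,-0.02],0],[0.2,[-0.5,-0.98,-0.02],0],[0.2,[-0.5,-0.98,-0.02],0]]}}

```text
t: 32.55
tool_pos: [0.4188, -0.0354, 0.1919]
orientation: [0.323, 3.125, -0.002]
wrist_force: [0.7, 0.6, -0.2]
finger_gap: 0.051
finger_force: 0.0
```

Request:
{"api": "carry_out", "payload": {"moves": [[0.2,[-0.1,-0.16,0],0],[0.2,[-0.2,-0.32,0],0],[0.2,[-0.3,-0.5,0],0],[0.2,[-0.4,-0.66,0.05],-0.04],[0.2,[-0.45,-0.78,0.2],-0.04],[0.2,[-0.45,-0.78,0.4],-0.04],[0.2,[-0.45,-0.78,0.5],-0.04],[0.2,[-0.45,-0.78,0.5],-0.04],[0.2,[-0.45,-0.78,0.5],-0.04]]}}

```text
t: 33.45
tool_pos: [0.4882, -0.2441, 0.0667]
orientation: [-0.22, -3.132, -0.002]
wrist_force: [-0.6, -0.6, 1.5]
finger_gap: 0.0515
finger_force: 0.0
```

Run:
```python
from h import *
to([.487,-.245,.0065],172)
```

```text
shift [ 0.004 -0.005  0.241] turn -0.0 33.45
```

Request:
{"api": "carry_out", "payload": {"moves": [[0.2,[0.004,-0.005,0.12],0],[0.2,[0.004,-0.005,0.2],0],[0.2,[0.004,-0.005,0.241],0],[-1,[0.004,-0.005,0.241],0],[-1,[0.004,-0.005,0.241],0],[-1,[0.004,-0.005,0.241],0],[-1,[0.004,-0.005,0.241],0]], "force": 20}}

```text
t: 34.15
tool_pos: [0.4889, -0.2465, 0.0089]
orientation: [0.22, 3.131, -0.002]
wrist_force: [0.6, 0.3, 4.0]
finger_gap: 0.0192
finger_force: 22.1
```

Request:
{"api": "carry_out", "payload": {"moves": [[-1,[0,0,-0.1],0],[-1,[0,0,-0.3],0],[-1,[0,0,-0.5],0],[-1,[0,0,-0.75],0],[-1,[0,0,-0.75],0],[-1,[0,0,-0.75],0]], "force": 25}}

```text
t: 34.75
tool_pos: [0.4895, -0.247, 0.1986]
orientation: [0.22, 3.127, -0.005]
wrist_force: [0.2, -0.7, -0.8]
finger_gap: 0.0192
finger_force: 25.0
```

Run:
```python
from h import *
to(lamp((73,-140,195)),258.7)
```

```text
shift [0.495 2.465 0.004] turn -1.009 34.75
```

Request:
{"api": "carry_out", "payload": {"moves": [[-1,[0.04,0.18,0],0],[-1,[0.08,0.36,0],0],[-1,[0.11,0.54,0],0],[-1,[0.14,0.72,0],0],[-1,[0.17,0.9,0],0],[-1,[0.2,1,0],0],[-1,[0.2,1,0],0]]}}

```text
t: 35.45
tool_pos: [0.4703, 0.0116, 0.1915]
orientation: [-0.213, -3.129, -0.001]
wrist_force: [0.3, -0.0, -0.4]
finger_gap: 0.0194
finger_force: 25.1
```

Request:
{"api": "carry_out", "payload": {"moves": [[-1,[0.04,0.18,0],0],[-1,[0.08,0.36,0],0],[-1,[0.11,0.54,0],0],[-1,[0.14,0.72,0],0],[-1,[0.17,0.9,0],-0.1],[-1,[0.2,1,0],-0.2],[-1,[0.2,1,0],-0.3],[-1,[0.2,1,0],-0.4],[-1,[0.2,1,0],-0.5],[-1,[0.2,1,0],-0.5]]}}

```text
t: 36.45
tool_pos: [0.4576, 0.262, 0.1922]
orientation: [0.942, -2.993, 0.002]
wrist_force: [-0.4, -0.1, -1.2]
finger_gap: 0.0192
finger_force: 25.1
```

Run:
```python
from h import *
to(lamp((73,-132,145)),258.7)
```

```text
shift [-0.234  0.377  0.188] turn -0.509 36.45
```

Request:
{"api": "carry_out", "payload": {"moves": [[-1,[-0.07,0.13,0],-0.1],[-1,[-0.15,0.25,0],-0.2],[-1,[-0.234,0.377,0],-0.3],[-1,[-0.234,0.377,0],-0.4],[-1,[-0.234,0.377,0.05],-0.509],[-1,[-0.234,0.377,0.18],-0.509],[-1,[-0.234,0.377,0.188],-0.509],[-1,[-0.234,0.377,0.188],-0.509]]}}

```text
t: 37.25
tool_pos: [0.4513, 0.3725, 0.1455]
orientation: [1.985, -2.429, -0.0]
wrist_force: [-0.2, 0.1, -0.3]
finger_gap: 0.019
finger_force: 25.1
```

Run:
```python
from h import *
to(lamp((73,-132,118)),258.7); to(lamp((73,-132,69)),258.7)
```

```text
shift [-0.001 -0.001  0.11 ] turn -0.002 37.25
shift [-0.001 -0.002  0.306] turn -0.002 37.25
```

Request:
{"api": "carry_out", "payload": {"moves": [[-1,[0,0,0.1],0],[-1,[0,0,0.13],0],[-1,[0,0,0.16],0],[-1,[0,0,0.19],0],[-1,[0,0,0.22],0],[-1,[0,0,0.25],0],[-1,[0,0,0.28],0],[-1,[0,0,0.305],0],[-1,[0,0,0.312],0],[-1,[0,0,0.312],0]]}}

```text
t: 38.25
tool_pos: [0.4548, 0.3769, 0.0727]
orientation: [-1.986, 2.425, 0.001]
wrist_force: [0.0, 3.4, 3.9]
finger_gap: 0.0195
finger_force: 33.1
```

Request:
{"api": "carry_out", "payload": {"moves": [[-1,[-0.02,0,-0.04],0],[-1,[-0.06,0,-0.2],0],[-1,[-0.06,0,-0.4],0],[-1,[-0.06,0,-0.52],0.1],[-1,[-0.06,0,-0.52],0.2],[-1,[-0.06,0,-0.52],0.3],[-1,[-0.06,0,-0.52],0.4],[-1,[-0.06,0,-0.52],0.5],[-1,[-0.06,0,-0.52],0.6],[-1,[-0.06,0,-0.52],0.6]]}}

```text
t: 39.25
tool_pos: [0.4552, 0.3887, 0.2003]
orientation: [-0.735, 3.054, -0.0]
wrist_force: [-0.5, 0.3, -1.0]
finger_gap: 0.0194
finger_force: 32.4
```

Request:
{"api": "carry_out", "payload": {"moves": [[-1,[0,0,0],0.1],[-1,[0,0,0],0.2],[-1,[0,0,0],0.3],[-1,[0,0,0],0.4],[-1,[0,0,0],0.447],[-1,[0,0,0],0.447]]}}

```text
t: 39.85
tool_pos: [0.4552, 0.3887, 0.2]
orientation: [0.305, 3.127, -0.0]
wrist_force: [-0.6, 0.3, -0.8]
finger_gap: 0.0192
finger_force: 32.4
```

```bash
sed -i 's/\.075\*(A/LB*(A/; s/\.065\*(A/(.14-LB)*(A/; s/def ends(dz=1.5)/def ends(dz=1.5,LB=.075)/' h.py
python3 - <<'E'
from h import *
plan([(160,-25,190),(152,-25,152)],dz=1.5); ends(LB=.083)
E
```

```text
t 39.85 turn 0.002 pivot now [  72.6 -148.6  201.5] F [-0.6  0.3 -0.8] gap 0.0192 q [ 0.67  0.14  1.81 -0.    1.19 -0.71]
(160, -25, 190) [ 0.351 -0.493  0.046]
(152, -25, 152) [ 0.319 -0.493  0.198]
top [[33.0, 234.0], [44.0, 234.0], [44.0, 244.0], [33.0, 244.0]]
top [[51.0, 219.0], [66.0, 203.0], [70.0, 207.0], [55.0, 223.0]]
top 25 B [ 66.7 198.9] A [ 41.  244.4]
top 35 B [ 68.1 202.3] A [ 39.7 242.3]
top 45 B [ 69.1 206.2] A [ 38.8 239.5]
top 55 B [ 69.5 210.6] A [ 38.3 236.3]
scene [[393.0, 276.0], [413.0, 258.0], [418.0, 265.0], [399.0, 283.0]]
scene 25 B [393.5 280.5] A [432. 246.]
scene 35 B [394.1 280.5] A [431.9 245.7]
scene 45 B [395.3 279.9] A [431.3 245.9]
scene 55 B [397.1 278.7] A [430.2 246.5]
```

Request:
{"api": "carry_out", "payload": {"moves": [[-1,[0.15,-0.13,0],0],[-1,[0.3,-0.27,0],0],[-1,[0.36,-0.45,0],0],[-1,[0.36,-0.493,0.05],0],[-1,[0.32,-0.493,0.15],0],[-1,[0.32,-0.493,0.198],0],[-1,[0.32,-0.493,0.198],0],[-1,[0.32,-0.493,0.198],0]]}}

```text
t: 40.75
tool_pos: [0.3527, 0.2839, 0.15]
orientation: [-0.308, -3.126, 0.001]
wrist_force: [0.0, 0.6, 0.2]
finger_gap: 0.0192
finger_force: 32.4
```

Run:
```python
from h import *
plan([(140,-25,140),(125,-25,125),(107,-25,107)],dz=1.5); ends(LB=.083)
```

```text
t 40.75 turn 0.0 pivot now [152.5 -25.7 151.5] F [0.  0.6 0.2] gap 0.0192 q [ 0.62 -0.1   2.15  0.    1.09 -0.75]
(140, -25, 140) [-0.05  -0.003  0.046]
(125, -25, 125) [-0.11  -0.003  0.106]
(107, -25, 107) [-0.182 -0.003  0.178]
top [[81.0, 285.0], [85.0, 274.0], [92.0, 276.0], [89.0, 288.0]]
top [[95.0, 260.0], [107.0, 242.0], [113.0, 245.0], [101.0, 264.0]]
top [[117.0, 263.0], [126.0, 241.0], [134.0, 244.0], [125.0, 267.0]]
top 25 B [109.8 238.6] A [ 88.4 285.9]
top 35 B [110.7 241.5] A [ 87.6 284.1]
top 45 B [111.2 244.9] A [ 87.  281.8]
top 55 B [111.4 248.9] A [ 86.8 278.9]
scene [[378.0, 237.0], [395.0, 219.0], [400.0, 224.0], [383.0, 242.0]]
scene [[362.0, 229.0], [376.0, 214.0], [382.0, 220.0], [367.0, 234.0]]
scene [[352.0, 216.0], [365.0, 203.0], [370.0, 208.0], [357.0, 221.0]]
scene 25 B [377.3 239.6] A [412.1 207.9]
scene 35 B [378. 240.] A [411.9 207.4]
scene 45 B [379.3 239.8] A [411.2 207.3]
scene 55 B [381.1 239.1] A [410.1 207.6]
```

Request:
{"api": "carry_out", "payload": {"moves": [[-1,[-0.025,-0.003,0.02],0],[-1,[-0.05,-0.003,0.044],0],[-1,[-0.07,-0.003,0.065],0],[-1,[-0.09,-0.003,0.086],0],[-1,[-0.11,-0.003,0.106],0],[-1,[-0.11,-0.003,0.106],0]]}}

```text
t: 41.45
tool_pos: [0.3795, 0.2769, 0.1225]
orientation: [-0.31, -3.125, 0.002]
wrist_force: [-0.6, 0.1, -1.2]
finger_gap: 0.0194
finger_force: 32.4
```

Request:
{"api": "carry_out", "payload": {"moves": [[-1,[-0.02,0,0.02],0],[-1,[-0.04,0,0.04],0],[-1,[-0.06,0,0.06],0],[-1,[-0.08,0,0.08],0],[-1,[-0.08,0,0.08],0]]}}

```text
t: 41.95
tool_pos: [0.3991, 0.2731, 0.1027]
orientation: [-0.31, -3.125, 0.001]
wrist_force: [-0.1, -0.4, -0.8]
finger_gap: 0.0194
finger_force: 32.4
```

Run:
```python
from h import *
plan([],dz=1.5)
```

```text
t 41.95 turn -0.0 pivot now [104.8 -24.2 104.2] F [-0.1 -0.4 -0.8] gap 0.0194 q [ 0.55  0.02  2.13 -0.    0.99 -0.82]
```

Request:
{"api": "carry_out", "payload": {"moves": [[-0.2,[0,0,0],0],[-0.2,[0,0,0],0],[-0.2,[0,0,0],0],[-0.2,[0,0,-0.1],0],[-0.2,[0.05,0,-0.25],0],[-0.2,[0.13,0,-0.35],0],[-0.2,[0.16,0,-0.35],0],[-0.2,[0.16,0,-0.35],0]], "force": 20}}

```text
t: 42.75
tool_pos: [0.3593, 0.2817, 0.1916]
orientation: [0.307, 3.125, 0.002]
wrist_force: [0.5, -0.3, -0.1]
finger_gap: 0.0341
finger_force: 0.0
```

Run:
```python
from h import *
seat([-25])
for s in sticks(imaging.read_camera('top')):
    if 120<s[2]<150: print(s)
a=np.radians(-14); to([.498-.015*np.cos(a),-.348-.015*np.sin(a),.06],166)
```

```text
top [[134.0, 267.0], [144.0, 245.0], [151.0, 248.0], [141.0, 270.0]]
top [[117.0, 263.0], [126.0, 241.0], [134.0, 244.0], [124.0, 266.0]]
top [[98.0, 259.0], [108.0, 237.0], [116.0, 241.0], [106.0, 262.0]]
top -25 A [[99.8, 256.4], [106.9, 257.9]] mouth [112.9 242.6]
scene [[373.0, 240.0], [389.0, 226.0], [394.0, 232.0], [378.0, 246.0]]
scene [[362.0, 229.0], [376.0, 214.0], [382.0, 220.0], [367.0, 234.0]]
scene [[351.0, 218.0], [365.0, 203.0], [370.0, 208.0], [356.0, 223.0]]
scene -25 A [[392.7, 230.6], [387.8, 225.9]] mouth [377.  241.8]
(498, -348, 143, 25, -14.0)
shift [-0.978 -2.354  0.521] turn 0.032 42.9
```

Request:
{"api": "carry_out", "payload": {"moves": [[0.2,[-0.08,-0.18,0],0],[0.2,[-0.16,-0.36,0],0],[0.2,[-0.24,-0.54,0],0],[0.2,[-0.3,-0.72,0],0],[0.2,[-0.36,-0.86,0],0],[0.2,[-0.4,-1,0],0],[0.2,[-0.4,-1,0],0]]}}

```text
t: 43.6
tool_pos: [0.4086, 0.0126, 0.1897]
orientation: [-0.318, -3.123, 0.003]
wrist_force: [0.4, -0.0, 0.5]
finger_gap: 0.0513
finger_force: 0.0
```

Request:
{"api": "carry_out", "payload": {"moves": [[0.2,[-0.08,-0.18,0],0],[0.2,[-0.16,-0.36,0],0],[0.2,[-0.24,-0.54,0],0],[0.2,[-0.3,-0.72,0],0],[0.2,[-0.36,-0.86,0],0],[0.2,[-0.4,-1,0],0],[0.2,[-0.4,-1,0],0]]}}

```text
t: 44.3
tool_pos: [0.4582, -0.2515, 0.1897]
orientation: [-0.315, -3.124, 0.001]
wrist_force: [-0.3, 0.6, -1.0]
finger_gap: 0.0512
finger_force: 0.0
```

Request:
{"api": "carry_out", "payload": {"moves": [[0.2,[-0.09,-0.17,0],0],[0.2,[-0.178,-0.354,0.05],0.032],[0.2,[-0.178,-0.354,0.2],0.032],[0.2,[-0.178,-0.354,0.4],0.032],[0.2,[-0.178,-0.354,0.5],0.032],[0.2,[-0.178,-0.354,0.5],0.032],[0.2,[-0.178,-0.354,0.5],0.032]]}}

```text
t: 45.0
tool_pos: [0.4841, -0.3425, 0.0653]
orientation: [-0.383, -3.116, -0.002]
wrist_force: [0.0, -1.6, 0.5]
finger_gap: 0.0514
finger_force: 0.0
```

Run:
```python
from h import *
to([.4834,-.3444,.0075],166)
```

```text
shift [ 0.    -0.008  0.231] turn -0.0 45.0
```

Request:
{"api": "carry_out", "payload": {"moves": [[0.2,[0,-0.008,0.12],0],[0.2,[0,-0.008,0.2],0],[0.2,[0,-0.008,0.233],0],[-1,[0,-0.008,0.233],0],[-1,[0,-0.008,0.233],0],[-1,[0,-0.008,0.233],0],[-1,[0,-0.008,0.233],0]], "force": 20}}

```text
t: 45.7
tool_pos: [0.4852, -0.3466, 0.0099]
orientation: [0.384, 3.115, -0.003]
wrist_force: [-0.0, -0.2, 5.5]
finger_gap: 0.0194
finger_force: 22.1
```

Request:
{"api": "carry_out", "payload": {"moves": [[-1,[0,0,-0.1],0],[-1,[0,0,-0.3],0],[-1,[0,0,-0.5],0],[-1,[0,0,-0.75],0],[-1,[0,0,-0.75],0],[-1,[0,0,-0.75],0]], "force": 25}}

```text
t: 46.3
tool_pos: [0.4856, -0.3471, 0.1996]
orientation: [0.384, 3.111, -0.006]
wrist_force: [0.1, -0.7, -0.1]
finger_gap: 0.0191
finger_force: 24.9
```

Run:
```python
from h import *
to(lamp((73,-132,195)),258.7)
```

```text
shift [0.832 2.759 0.004] turn -1.079 46.3
```

Request:
{"api": "carry_out", "payload": {"moves": [[-1,[0.06,0.18,0],0],[-1,[0.11,0.36,0],0],[-1,[0.17,0.54,0],0],[-1,[0.22,0.72,0],0],[-1,[0.27,0.9,0],0],[-1,[0.3,1,0],0],[-1,[0.3,1,0],0]]}}

```text
t: 47.0
tool_pos: [0.4693, -0.0815, 0.1922]
orientation: [-0.378, -3.113, -0.002]
wrist_force: [-0.7, 1.5, -0.8]
finger_gap: 0.0191
finger_force: 25.0
```

Request:
{"api": "carry_out", "payload": {"moves": [[-1,[0.06,0.18,0],0],[-1,[0.11,0.36,0],0],[-1,[0.17,0.54,0],0],[-1,[0.22,0.72,0],0],[-1,[0.27,0.9,0],0],[-1,[0.3,1,0],0],[-1,[0.3,1,0],0]]}}

```text
t: 47.7
tool_pos: [0.4587, 0.1777, 0.1932]
orientation: [-0.379, -3.116, 0.001]
wrist_force: [-0.4, -1.6, -1.4]
finger_gap: 0.0192
finger_force: 25.0
```

Request:
{"api": "carry_out", "payload": {"moves": [[-1,[0.06,0.18,0],-0.1],[-1,[0.11,0.36,0],-0.2],[-1,[0.17,0.54,0],-0.3],[-1,[0.23,0.74,0],-0.4],[-1,[0.23,0.759,0],-0.5],[-1,[0.23,0.759,0],-0.5]]}}

```text
t: 48.3
tool_pos: [0.4499, 0.3736, 0.1932]
orientation: [0.787, -3.039, 0.003]
wrist_force: [0.6, 0.0, -0.3]
finger_gap: 0.0195
finger_force: 25.1
```

Run:
```python
from h import *
to(lamp((73,-132,145)),258.7)
```

```text
shift [-0.004 -0.006  0.193] turn -0.578 48.3
```

Request:
{"api": "carry_out", "payload": {"moves": [[-1,[-0.004,-0.006,0],-0.1],[-1,[-0.004,-0.006,0],-0.2],[-1,[-0.004,-0.006,0],-0.3],[-1,[-0.004,-0.006,0],-0.4],[-1,[-0.004,-0.006,0],-0.5],[-1,[-0.004,-0.006,0.1],-0.578],[-1,[-0.004,-0.006,0.193],-0.578],[-1,[-0.004,-0.006,0.193],-0.578]]}}

```text
t: 49.1
tool_pos: [0.4494, 0.3684, 0.1422]
orientation: [1.977, -2.429, 0.001]
wrist_force: [-0.7, 0.2, -1.0]
finger_gap: 0.0195
finger_force: 25.1
```

Run:
```python
from h import *
to(lamp((73,-132,69)),258.7)
```

```text
shift [-0.02  -0.006  0.293] turn -0.005 49.1
```

Request:
{"api": "carry_out", "payload": {"moves": [[-1,[-0.02,-0.006,0.08],0],[-1,[-0.02,-0.006,0.12],0],[-1,[-0.02,-0.006,0.15],0],[-1,[-0.02,-0.006,0.18],0],[-1,[-0.02,-0.006,0.21],0],[-1,[-0.02,-0.006,0.24],0],[-1,[-0.02,-0.006,0.27],0],[-1,[-0.02,-0.006,0.292],0],[-1,[-0.02,-0.006,0.3],0],[-1,[-0.02,-0.006,0.3],0]]}}

```text
t: 50.1
tool_pos: [0.4559, 0.3796, 0.0743]
orientation: [-1.985, 2.427, 0.001]
wrist_force: [0.8, 3.0, 3.5]
finger_gap: 0.0192
finger_force: 31.7
```

Request:
{"api": "carry_out", "payload": {"moves": [[-1,[-0.02,0,-0.04],0],[-1,[-0.06,0,-0.2],0],[-1,[-0.06,0,-0.4],0],[-1,[-0.06,0,-0.52],0.1],[-1,[-0.06,0,-0.52],0.2],[-1,[-0.06,0,-0.52],0.3],[-1,[-0.06,0,-0.52],0.4],[-1,[-0.06,0,-0.52],0.5],[-1,[-0.06,0,-0.52],0.6],[-1,[-0.06,0,-0.52],0.6]]}}

```text
t: 51.1
tool_pos: [0.4567, 0.3921, 0.2024]
orientation: [0.733, -3.054, 0.001]
wrist_force: [-0.1, 0.5, -0.3]
finger_gap: 0.0194
finger_force: 31.2
```

Request:
{"api": "carry_out", "payload": {"moves": [[-1,[0,0,0],0.1],[-1,[0,0,0],0.2],[-1,[0,0,0],0.3],[-1,[0,0,0],0.4],[-1,[0,0,0],0.447],[-1,[0,0,0],0.447]]}}

```text
t: 51.7
tool_pos: [0.4568, 0.3922, 0.2022]
orientation: [-0.307, -3.126, 0.001]
wrist_force: [0.2, -0.3, 0.4]
finger_gap: 0.0195
finger_force: 31.2
```

Run:
```python
from h import *
plan([(160,-75,190),(152,-75,152)],dz=1); ends(LB=.083)
```

```text
t 51.7 turn 0.001 pivot now [  71.6 -152.3  203.2] F [ 0.2 -0.3  0.4] gap 0.0195 q [ 0.67  0.15  1.8  -0.    1.2  -0.71]
(160, -75, 190) [ 0.354 -0.309  0.053]
(152, -75, 152) [ 0.322 -0.309  0.205]
top [[31.0, 243.0], [34.0, 231.0], [43.0, 233.0], [40.0, 246.0]]
top [[49.0, 218.0], [63.0, 201.0], [68.0, 205.0], [54.0, 222.0]]
top 25 B [ 65.1 198.2] A [ 39.2 243.7]
top 35 B [ 66.6 201.5] A [ 37.9 241.5]
top 45 B [ 67.5 205.5] A [ 36.9 238.8]
top 55 B [ 67.9 209.9] A [ 36.4 235.5]
scene [[394.0, 277.0], [414.0, 259.0], [419.0, 265.0], [400.0, 283.0]]
scene 25 B [394.5 281.4] A [433.1 246.8]
scene 35 B [395.1 281.4] A [433.  246.6]
scene 45 B [396.3 280.8] A [432.4 246.7]
scene 55 B [398.1 279.6] A [431.4 247.4]
```

Request:
{"api": "carry_out", "payload": {"moves": [[-1,[0.15,-0.13,0],0],[-1,[0.3,-0.25,0],0],[-1,[0.36,-0.309,0],0],[-1,[0.36,-0.309,0.05],0],[-1,[0.33,-0.309,0.15],0],[-1,[0.33,-0.309,0.215],0],[-1,[0.33,-0.309,0.215],0],[-1,[0.33,-0.309,0.215],0]]}}

```text
t: 52.6
tool_pos: [0.3612, 0.3331, 0.148]
orientation: [-0.31, -3.126, 0.001]
wrist_force: [0.2, -0.1, -0.1]
finger_gap: 0.0188
finger_force: 31.2
```

Run:
```python
from h import *
plan([(140,-75,136),(125,-75,123),(105,-75,105)],dz=1); ends(1,.083)
```

```text
t 52.6 turn -0.0 pivot now [153.8 -75.6 149. ] F [ 0.2 -0.1 -0.1] gap 0.0188 q [ 0.69 -0.02  2.08 -0.    1.08 -0.68]
(140, -75, 136) [-0.055 -0.002  0.052]
(125, -75, 123) [-0.115 -0.002  0.104]
(105, -75, 105) [-0.195 -0.002  0.176]
top [[63.0, 273.0], [73.0, 273.0], [73.0, 283.0], [63.0, 283.0]]
top [[77.0, 257.0], [90.0, 238.0], [95.0, 242.0], [83.0, 260.0]]
top [[98.0, 259.0], [109.0, 237.0], [117.0, 241.0], [106.0, 263.0]]
top 25 B [ 92.7 235.5] A [ 69.9 282.3]
top 35 B [ 93.8 238.4] A [ 68.9 280.5]
top 45 B [ 94.4 241.8] A [ 68.2 278.2]
top 55 B [ 94.7 245.8] A [ 67.9 275.2]
scene [[390.0, 249.0], [408.0, 232.0], [413.0, 236.0], [395.0, 254.0]]
scene [[374.0, 240.0], [388.0, 226.0], [394.0, 232.0], [379.0, 246.0]]
scene [[365.0, 226.0], [376.0, 214.0], [382.0, 220.0], [370.0, 231.0]]
scene 25 B [389.5 251.8] A [424.9 219.9]
scene 35 B [390.1 252.1] A [424.8 219.4]
scene 45 B [391.2 251.8] A [424.2 219.4]
scene 55 B [393. 251.] A [423.2 219.8]
```

Request:
{"api": "carry_out", "payload": {"moves": [[-1,[-0.025,-0.002,0.026],0],[-1,[-0.055,-0.002,0.052],0],[-1,[-0.075,-0.002,0.07],0],[-1,[-0.095,-0.002,0.087],0],[-1,[-0.115,-0.002,0.104],0],[-1,[-0.115,-0.002,0.104],0]]}}

```text
t: 53.3
tool_pos: [0.3892, 0.3263, 0.1214]
orientation: [-0.313, -3.125, 0.001]
wrist_force: [-0.8, 0.1, -0.4]
finger_gap: 0.0192
finger_force: 31.2
```

Request:
{"api": "carry_out", "payload": {"moves": [[-1,[-0.02,0,0.018],0],[-1,[-0.04,0,0.036],0],[-1,[-0.06,0,0.054],0],[-1,[-0.08,0,0.073],0],[-1,[-0.08,0,0.073],0]]}}

```text
t: 53.8
tool_pos: [0.4087, 0.3224, 0.1031]
orientation: [-0.312, -3.125, 0.001]
wrist_force: [-0.7, -0.4, 0.0]
finger_gap: 0.0194
finger_force: 31.2
```

Run:
```python
from h import *
plan([],dz=1)
```

```text
t 53.8 turn -0.001 pivot now [105.2 -74.4 104.1] F [-0.7 -0.4  0. ] gap 0.0194 q [ 0.62  0.09  2.06 -0.    0.99 -0.75]
```

Request:
{"api": "carry_out", "payload": {"moves": [[-0.2,[0,0,0],0],[-0.2,[0,0,0],0],[-0.2,[0,0,0],0],[-0.2,[0,0,-0.1],0],[-0.2,[0.05,0,-0.25],0],[-0.2,[0.1,0,-0.4],0],[-0.2,[0.1,0.1,-0.4],0],[-0.2,[0,0.2,-0.4],0],[-0.2,[0,0.2,-0.4],0]], "force": 30}}

```text
t: 54.7
tool_pos: [0.4209, 0.3743, 0.2052]
orientation: [0.31, 3.123, 0.005]
wrist_force: [-0.8, -0.3, -0.9]
finger_gap: 0.0344
finger_force: 0.0
```

Run:
```python
from h import *
seat([-75]); to([.589,.2565,.2],168.7); to([.589,.2565,.077],168.7)
im=imaging.read_camera('top'); cv2.imwrite('pics/fin.png',cv2.resize(im[150:290,50:200,::-1],None,fx=4,fy=4,interpolation=cv2.INTER_CUBIC))
```

```text
top [[137.0, 261.0], [145.0, 246.0], [151.0, 248.0], [143.0, 264.0]]
top [[117.0, 263.0], [126.0, 241.0], [134.0, 244.0], [125.0, 266.0]]
top [[102.0, 253.0], [112.0, 238.0], [117.0, 241.0], [107.0, 256.0]]
top [[81.0, 255.0], [92.0, 233.0], [99.0, 237.0], [88.0, 259.0]]
top -75 A [[82.1, 252.6], [89.2, 254.1]] mouth [ 96. 239.]
scene [[385.0, 252.0], [401.0, 238.0], [406.0, 243.0], [390.0, 258.0]]
scene [[374.0, 241.0], [387.0, 228.0], [392.0, 233.0], [379.0, 246.0]]
scene [[362.0, 229.0], [376.0, 216.0], [380.0, 220.0], [367.0, 234.0]]
scene [[351.0, 218.0], [363.0, 205.0], [368.0, 210.0], [356.0, 223.0]]
scene -75 A [[405.0, 242.7], [400.0, 237.8]] mouth [388.8 253.7]
shift [-0.761 -0.318  0.015] turn -0.001 54.8
shift [-0.761 -0.318  0.507] turn -0.001 54.8
```

View pics/fin.png

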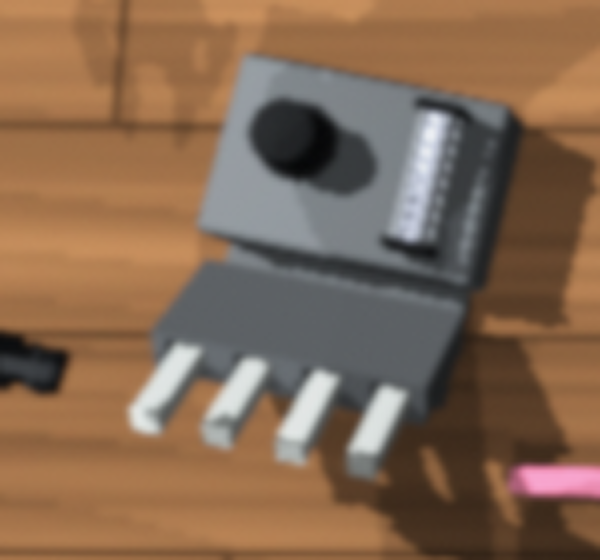

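All four sticks stand equally proud of the slots, with their ends at roughly (150,425), (218,435), (290,450) and (362,465) in the crop. Now the knob.

Request:
{"api": "carry_out", "payload": {"moves": [[1,[-0.15,-0.07,0],0],[1,[-0.33,-0.14,0],0],[1,[-0.5,-0.21,0],0],[1,[-0.67,-0.28,0],0],[1,[-0.761,-0.318,0],0],[1,[-0.761,-0.318,0],0],[1,[-0.761,-0.318,0],0]], "force": 40}}

```text
t: 55.55
tool_pos: [0.5883, 0.2556, 0.2036]
orientation: [-0.314, -3.124, 0.0]
wrist_force: [-0.1, -1.3, 0.4]
finger_gap: 0.0854
finger_force: 0.0
```

Run:
```python
from h import *
to([.589,.2565,.077],168.7)
```

```text
shift [-0.003  0.004  0.506] turn -0.002 55.55
```

Request:
{"api": "carry_out", "payload": {"moves": [[1,[-0.003,0.004,0.15],0],[1,[-0.003,0.004,0.35],0],[1,[-0.003,0.004,0.506],0],[1,[-0.003,0.004,0.506],0],[-1,[-0.003,0.004,0.506],0],[-1,[-0.003,0.004,0.506],0],[-1,[-0.003,0.004,0.506],0],[-1,[-0.003,0.004,0.506],0],[-1,[-0.003,0.004,0.506],0]]}}

```text
t: 56.45
tool_pos: [0.5917, 0.2564, 0.0818]
orientation: [0.311, 3.122, -0.001]
wrist_force: [-3.5, -5.7, 6.4]
finger_gap: 0.0467
finger_force: 41.2
```

Run:
```python
from h import *
to([.589,.2565,.077],168.7); s=tool()[0]; print(s['ft_torque'],s['wrist_force'])
```

```text
shift [ 0.011 -0.002  0.019] turn -0.001 56.45
[-1.00142315  0.50180359 -0.02795502] [-3.48654529 -5.74343539  6.44816963]
```

Request:
{"api": "carry_out", "payload": {"moves": [[-1,[0,0,0],0.09],[-1,[0,0,0],0.18],[-1,[0,0,0],0.27],[-1,[0,0,0],0.36],[-1,[0,0,0],0.45],[-1,[0,0,0],0.54],[-1,[0,0,0],0.62],[-1,[0,0,0],0.7],[-1,[0,0,0],0.7]]}}

```text
t: 57.35
tool_pos: [0.5908, 0.2553, 0.0817]
orientation: [1.838, 2.545, -0.002]
wrist_force: [-6.4, -8.5, 10.2]
finger_gap: 0.0468
finger_force: 41.5
```

Run:
```python
from h import *
to([.589,.2565,.077],168.7); s=tool()[0]; print(s['ft_torque'],s['wrist_force'],s['joint_pos'])
```

```text
shift [ 0.007 -0.005  0.019] turn -0.702 57.35
[-1.44531719  0.85629451 -0.03478567] [-6.39717416 -8.50630187 10.17573493] [ 0.37086031  0.33201652  1.80816704 -0.0036013   1.00095218  0.05294667]
```

Request:
{"api": "carry_out", "payload": {"moves": [[-1,[0,0,0],0.09],[-1,[0,0,0],0.18],[-1,[0,0,0],0.27],[-1,[0,0,0],0.36],[-1,[0,0,0],0.45],[-1,[0,0,0],0.54],[-1,[0,0,0],0.62],[-1,[0,0,0],0.696],[-1,[0,0,0],0.696],[-1,[0,0,0],0.696]]}}

```text
t: 58.35
tool_pos: [0.5894, 0.2556, 0.0817]
orientation: [2.861, 1.293, -0.004]
wrist_force: [-8.8, -7.2, 13.0]
finger_gap: 0.0466
finger_force: 41.8
```

Run:
```python
from h import *
to([.589,.2565,.077],168.7); s=tool()[0]; print(s['ft_torque'],s['wrist_force'],s['joint_pos'])
```

```text
shift [ 0.002 -0.004  0.019] turn -1.397 58.35
[-1.35949604  1.46610961 -0.06141262] [-8.79482364 -7.21926468 13.01497554] [ 0.37145864  0.33153222  1.80893372 -0.00231565  1.00329895  1.09452991]
```

Request:
{"api": "carry_out", "payload": {"moves": [[1,[0,0,0],0],[1,[0,0,0],0],[1,[0,0,0],0],[1,[0,0,0],0],[1,[0,0,-0.15],0],[1,[0,0,-0.35],0],[1,[0,0,-0.6],0],[1,[0,0,-0.6],0],[1,[0,0,-0.6],0]]}}

```text
t: 59.25
tool_pos: [0.5924, 0.2582, 0.2319]
orientation: [2.862, 1.294, 0.012]
wrist_force: [-0.6, -0.1, 0.6]
finger_gap: 0.0857
finger_force: 0.0
```

Run:
```python
from h import *
seat([]); s=tool()[0]; print(s['tool_pos'],s['wrist_force'],s['t'])
bot.job_done()
```

```text
top [[135.0, 266.0], [144.0, 245.0], [151.0, 248.0], [141.0, 269.0]]
top [[117.0, 263.0], [127.0, 241.0], [134.0, 244.0], [123.0, 266.0]]
top [[98.0, 259.0], [109.0, 237.0], [117.0, 241.0], [106.0, 263.0]]
top [[78.0, 255.0], [91.0, 233.0], [98.0, 237.0], [86.0, 259.0]]
scene [[386.0, 253.0], [403.0, 239.0], [408.0, 245.0], [391.0, 259.0]]
scene [[382.0, 235.0], [389.0, 227.0], [393.0, 231.0], [386.0, 239.0]]
[0.58949702 0.2570255  0.22627442] [-0.20585815  0.35509727 -0.30732826] 59.35
the job is handed in; nothing more can be done
```

I turned the lamp off to its stop, put all four white sticks down in the slots, then turned the knob 120° clockwise (four clicks) and handed the job in at 59 s; the knob has no marks, so the four clicks rest on the measured turn, and the sticks' seating on the camera views.

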